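# Set the water regulator five clicks up, then open the shut-off

## Task

The regulator on the little water manifold is wound fully back. Turn its black dial clockwise until it has made exactly five clicks, counted by feel because the dial is loose on its shaft; only then swing the shut-off lever gently through its quarter turn until it is fully open, in line with the pipe. Leave the dial at five clicks, let go of everything, and do not shove about the jar, tin, crate or wrench standing nearby.

Things in the scene. Friction and masses are not known exactly. Their poses are not given: they have to be found in the camera images.
- regulator: Brass regulator, round, 60 mm across, black dial on top; fixed on a plywood board (150 x 440 mm, 18 mm thick, lying on the bench) with a 26 mm copper pipe along it. Origin: centre of its underside, on the board's top, on the dial's axis. z up, y along the pipe. Regulator and valve stand 200 mm apart on the pipe, either one on the left.
- dial_grip (a point): Where to pinch the dial. The dial is a disc 52 mm across with an upright bar grip on it, 48 mm long, 14 mm thick, 38 mm high. This point is on the upright turning axis, mid-bar, 119 mm above the regulator's origin: 14 mm below the bar's top, 24 mm above the disc. x runs along the bar, y across its thickness, z up; it turns with the dial, clockwise from above to count up.
- dial_top (a point): Centre of the top of the dial's bar, 133 mm above the regulator's origin. The dial is loose on its shaft: it has 0.8 rad of free play and starts anywhere within it; its direction does not tell where. So clockwise it first turns freely (0 to 0.8 rad, under 0.03 N m), then drives the shaft. Going back takes up the play, then unclicks.
- detents (a point): Point on the dial's axis where the shaft leaves the regulator, 75 mm above its origin. Shaft detents are 0.314 rad (18 deg) apart; it starts in the zero one. Driven clockwise slowly, torque climbs to about 0.26 N m and sinks again within 0.16 rad, then the shaft snaps ahead to the next detent (a click), torque stays near nothing for 0.16 rad, then climbs again. Let go before the snap, it falls back; regripping loses no clicks.
- pin_top (a point): Top centre of the regulator's steel indicator pin, 7 mm across, in a 14 mm tube 45 mm from the dial's axis (on the regulator's -x side). 80 mm above the regulator's origin at the start; rises only 0.6 mm per click of the shaft, 3.0 mm for five. It stays below the dial's disc; leave it alone.
- valve: Steel shut-off valve on the same pipe: a block 44 x 50 mm, 59 mm high. Origin: centre of its underside, on the board's top, on the lever's upright axis. Axes parallel to the regulator's: z up, y along the pipe. Fixed.
- lever_push (a point): Middle of the lever's grey sleeve, 70 mm from the lever's axis, 88 mm above the valve's origin. The sleeve is 70 mm long, 20 mm wide, 12 mm high and reaches from 30 to 100 mm from the axis. The point's -x points outward along the lever. 31 mm of free height between the sleeve and the pipe fittings below it.
- lever (a joint): Lever angle, rad: 0 = shut, pointing across the pipe to the valve's -x (roughly to the robot); grows clockwise seen from above; 1.571 = fully open, at its rubber-buffered stop, pointing along the pipe to the valve's +y. Stiff by friction (2 to 3 N at the sleeve); stays where it is left. It must not be pushed with more than 25 N.
- jar: Bystander: amber glass jar, 72 mm across, 120 mm high. Origin: centre of its underside.
- tin: Bystander: food tin, 74 mm across, 110 mm high. Origin: centre of its underside.
- wrench: Bystander: steel wrench lying flat, 180 mm long, 8 mm thick, beyond the manifold. Origin: under its middle.
- crate: Bystander: open grey crate, 160 x 220 mm, 90 mm high. Origin: centre of its underside.

How it is judged:
By the outcome, as a careful person would: the job done as asked, in the order asked, and still so for the second after the job is handed in, with the robot touching nothing.
It also fails if it takes over 72 s, if anything falls off the work surface, if the arm or the gripper's body presses on something with over 40 N, if the wrist force passes 120 N, or if a joint passes its speed limit or range.

## Robot

A 7-joint arm with a two-finger parallel gripper is mounted at the origin on the work surface. World frame = base frame: x ahead of the robot, y to its left, z up, the work surface at z = 0. Lengths are in m, angles in rad, forces in N, time in s.
With the tool pointing down it reaches from about 0.4 to 0.85 m from the base axis. Payload 4.5 kg.
Tool frame: the origin (TCP) lies at the very end of the fingers, on their centre line; the grasp point (between the pads) lies 19 mm behind it; y points along the fingers, x is the direction in which the jaws open and shut, and the axes are right-handed (so a half turn about y gives the same grasp; the last joint's range is limited). The gripper opens to 88 mm and grips with 3 to 60 N. Pads are 18 mm wide; open, the fingers measure 123 mm over their backs; the gripper's body (75 mm by 187 mm) begins 45 mm behind the grasp point.
Start: joints at [0.034, 0.689, -0.195, 1.565, 0.157, 0.902, -0.215], TCP at [0.625, 0, 0.201] pointing down, gripper open.
Joint ranges: [-3.01, 3.01], [-0.46, 2.08], [-1.47, 1.51], [0.13, 2.56], [-1, 4.14], [0.04, 2.09], [-2.66, 2.66]. Speed limits (rad/s): [2.57, 2.57, 3.14, 3.14, 3.14, 3.14, 3.14].

## Interface

Orientations are given as a unit quaternion [x, y, z, w].
In Python, from plant import r gives the robot as it stands.
- The arm moves only by the shell command python3 -m inch 'ROWS' [OPENING] [FORCE]. ROWS is JSON, a list of rows, each a list of 6 numbers: the shift along the tool's x, y, z in mm, then the turn, a rotation vector about the tool's x, y, z in rad. In form: [[x, y, z, ax, ay, az], ...]. A call has 1 to 12 rows; each row shifts and turns the commanded pose from where the row before left it, along the tool's axes as they then stand; what a row does not reach is not made up. A row lasts 1/12 s, in which the tool goes at most 41.7 mm and 7.16 degrees, less where a joint would pass 70% of its speed; a pose out of reach is approached as far as the arm can. A call is refused whole if a number of a shift passes 41.7 or a number of a turn 0.125, either way. A call with a gripper value outside its range is refused whole. OPENING is the finger opening in mm, from 0 to 88.1, set as the call begins (- or left out, the last holds). The fingers move at their own pace and stop on an object; FORCE is the grip in N (left out, the last holds). Time passes only in rows, so rows that do not move let the fingers close. It gives the time, the measured TCP pose, the force and the opening at its end, in the units of the state.
- r.get_state(): the state, without advancing time (a new reading comes with each control period).
- r.snapshot(name): name is "scene" or "side" or "wrist"; returns a dict with "img" (480x640x3 uint8, red, green, blue), "range_z" (480x640 float32, m along the optical axis (not along the pixel's ray), 0 where there is no reading), "mtx" (3x3 intrinsics, pixels), "k1" (the pictures are not rectified: a ray, as slopes to the right and down, at radius r is drawn at 1 + k1 r^2 times it, then the intrinsics apply), "camera_from_world" (4x4, takes a point from world to camera coordinates); the wrist camera has in their place "tool_from_camera" (4x4, takes a point from camera to tool coordinates, whose origin is the TCP and whose axes are the tool frame's). Camera axes: x right, y down, z forward; pixel columns grow to the right and rows downward; lengths in m; the calibration is good to about 2 mm. A picture is of the moment at which its call begins: read the wrist's pose just before it.
- r.finish_job(): hands the job in, once; it reports no verdict.
The state is a dict: "clock": time; "q": joint angles; "qd": joint speeds; "joint_torque": joint torques, N m; "tool_pos": TCP position; "eef_rot": TCP orientation; "contact_force": force on the tool from outside, world axes, zero at the start; "moment": the same for the moment, N m; "opening": opening from 0.0 (shut) to 1.0 (fully open).
Only numpy, scipy, OpenCV 4.12 (cv2) and the standard library are available. Lean on these libraries where they do the work, as an engineer would, in place of code of your own. Each camera call takes 0.05 s, during which the arm holds its last target.

## Working session

There is one attempt and no reset: what is moved stays moved. The work goes in short steps, Python scripts to look and compute and a shell command to move; the robot and the scene stay as the last step left them, time stands still between calls to the robot, and variables do not carry over. Pictures are saved under pics/ and viewed, and the job is handed in when it is done.

```bash
ls; mkdir -p pics
python3 - <<'E'
from plant import r
import cv2,json,numpy as np
s=r.get_state();print({k:np.round(v,4).tolist() for k,v in s.items()})
for n in("scene","side","wrist"):
    d=r.snapshot(n);cv2.imwrite(f"pics/{n}0.png",d["img"][:,:,::-1])
    np.savez(f"pics/{n}0.npz",**d)
    print(n,d["mtx"].tolist(),d["k1"],np.round(d.get("camera_from_world",d.get("tool_from_camera")),4).tolist())
E
```

```text
pics
{'clock': 0.0, 'q': [0.0338, 0.69, -0.1945, 1.5663, 0.1573, 0.9025, -0.2151], 'qd': [-0.0, 0.001, 0.0008, 0.002, -0.0001, -0.0006, 0.0006], 'joint_torque': [0.0003, -52.7572, -1.2669, -15.3434, -0.0526, 0.0066, 0.0002], 'tool_pos': [0.6243, -0.0001, 0.1997], 'eef_rot': [0.7072, -0.0006, -0.0007, -0.7071], 'contact_force': [0.2312, -1.2006, -0.4833], 'moment': [-0.0138, 0.0179, -0.0324], 'opening': 0.9973}
scene [[500.8716589600039, 0.0, 320.2968672685488], [0.0, 500.8716589600039, 239.2406024916811], [0.0, 0.0, 1.0]] -0.02144344550808795 [[-0.2606, 0.9653, -0.0168, 0.1446], [0.5218, 0.1261, -0.8437, -0.2189], [-0.8123, -0.2286, -0.5365, 2.0505], [0.0, 0.0, 0.0, 1.0]]
side [[561.2946206294939, 0.0, 316.48655083725004], [0.0, 561.2946206294939, 239.68097810751973], [0.0, 0.0, 1.0]] -0.17122196441642365 [[0.7201, -0.6938, -0.0048, -0.4451], [-0.3541, -0.3616, -0.8625, 0.3252], [0.5967, 0.6228, -0.5061, 1.3029], [0.0, 0.0, 0.0, 1.0]]
wrist [[404.49911097238726, 0.0, 319.58905469919915], [0.0, 404.49911097238726, 241.79533160502538], [0.0, 0.0, 1.0]] -0.08617389521738243 [[1.0, 0.0017, 0.0004, -0.0001], [0.0001, -0.2617, 0.9651, -0.1846], [0.0017, -0.9651, -0.2617, 0.0667], [0.0, 0.0, 0.0, 1.0]]
```

View pics/scene0.png

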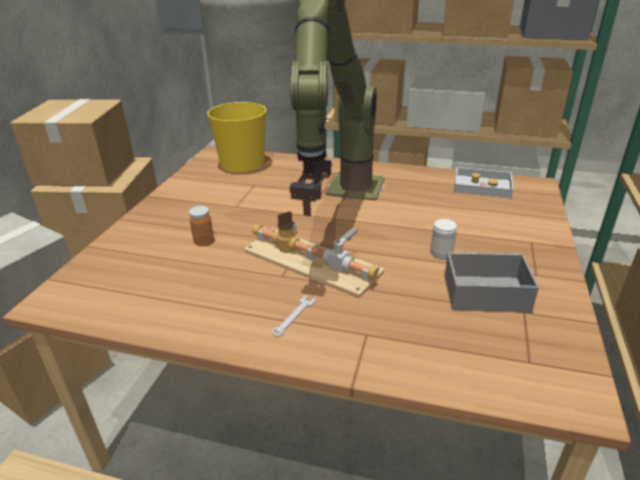

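View pics/side0.png

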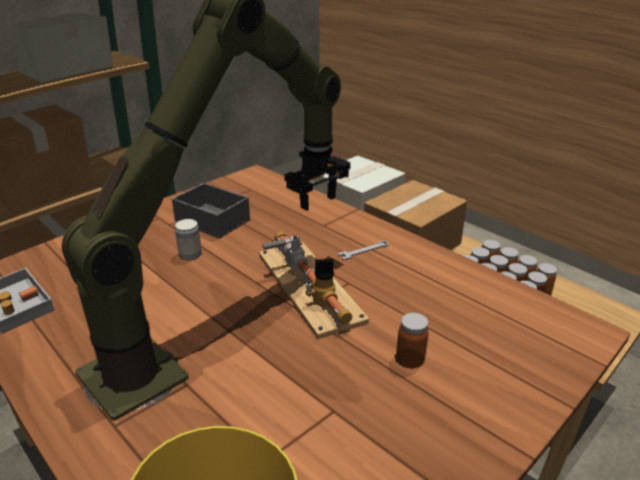

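View pics/wrist0.png

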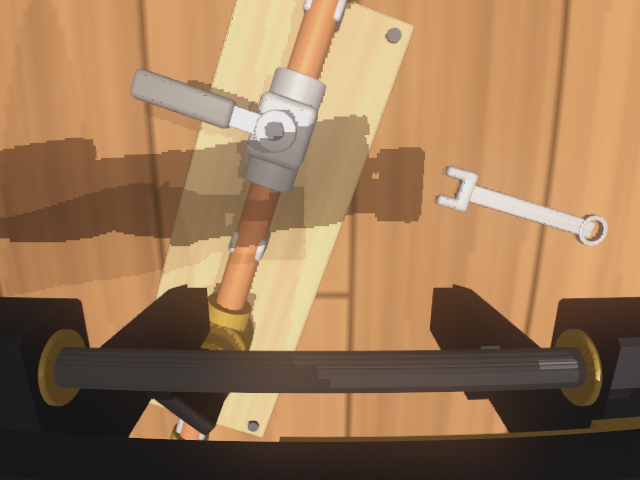

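```bash
cat > h.py <<'E'
import numpy as np,cv2
from scipy.spatial.transform import Rotation as R
from plant import r
def T(pos,q):
    M=np.eye(4);M[:3,:3]=R.from_quat(q).as_matrix();M[:3,3]=pos;return M
def snap(n,tag):
    s=r.get_state();d=r.snapshot(n)
    wfc=T(s["tool_pos"],s["eef_rot"])@d["tool_from_camera"] if n=="wrist" else np.linalg.inv(d["camera_from_world"])
    cv2.imwrite(f"pics/{tag}.png",d["img"][:,:,::-1])
    np.savez(f"pics/{tag}.npz",img=d["img"],z=d["range_z"],K=d["mtx"],k1=d["k1"],wfc=wfc)
def load(tag): return dict(np.load(f"pics/{tag}.npz"))
def slopes(d,uv):
    uv=np.asarray(uv,float).reshape(-1,1,2)
    return cv2.undistortPoints(uv,d["K"],np.array([d["k1"],0,0,0,0.])).reshape(-1,2)
def ray(d,u,v):
    s=slopes(d,[u,v])[0];w=d["wfc"];x=w[:3,:3]@np.r_[s,1];return w[:3,3],x
def at(d,u,v):
    o,x=ray(d,u,v);return o+x*d["z"][int(round(v)),int(round(u))]
def plane(d,u,v,z):
    o,x=ray(d,u,v);return o+x*(z-o[2])/x[2]
def tri(*obs):
    A=np.zeros((3,3));b=np.zeros(3);L=[]
    for d,u,v in obs:
        o,x=ray(d,u,v);x=x/np.linalg.norm(x);P=np.eye(3)-np.outer(x,x);A+=P;b+=P@o;L.append((P,o))
    p=np.linalg.solve(A,b);return p,[float(np.linalg.norm(P@(p-o))) for P,o in L]
def cloud(d):
    v,u=np.mgrid[0:480,0:640];s=slopes(d,np.stack([u,v],-1).reshape(-1,2)).reshape(480,640,2)
    c=np.dstack([s,np.ones((480,640))])*d["z"][...,None]
    return c@d["wfc"][:3,:3].T+d["wfc"][:3,3]
def crop(tag,out,u0,u1,v0,v1,f):
    im=cv2.imread(f"pics/{tag}.png")[v0:v1,u0:u1];cv2.imwrite(f"pics/{out}.png",cv2.resize(im,None,fx=f,fy=f,interpolation=cv2.INTER_CUBIC))
E
python3 - <<'E'
from h import *
s=r.get_state()
for n in("scene","side","wrist"):
    snap(n,n+"1")
crop("scene1","sc",230,390,190,300,5);crop("side1","sd",240,440,220,345,4)
np.set_printoptions(precision=4,suppress=True)
d=load("wrist1")
for n,u,v in[("hub",275,130),("levertip",135,82),("sleeve",182,98),("sleeve in",232,115),("wrench",525,205),("board",340,200)]:print(n,at(d,u,v))
for t in("scene1","side1"):
    d=load(t)
    pts={"scene1":[("dialtop",286,214),("jar",200,210),("tin",444,224),("pipeend",375,271)],"side1":[("dialtop",324,262),("jar",413,318),("tin",187,226)]}[t]
    for n,u,v in pts:print(t,n,at(d,u,v))
E
```

```text
hub [0.5961 0.0685 0.1189]
levertip [0.5041 0.1003 0.1115]
sleeve [0.5349 0.0895 0.1117]
sleeve in [0.5672 0.0783 0.1108]
wrench [0.823  0.0015 0.0072]
board [0.6433 0.0068 0.0172]
scene1 dialtop [ 0.5355 -0.1135  0.148 ]
scene1 jar [ 0.528  -0.417   0.1192]
scene1 tin [0.4085 0.3667 0.105 ]
scene1 pipeend [0.6436 0.1895 0.0576]
side1 dialtop [ 0.5219 -0.1289  0.1496]
side1 jar [ 0.5371 -0.4119  0.1158]
side1 tin [0.4071 0.3545 0.1101]
```

```bash
python3 -m inch '[[-30,0,-41,0,0,0],[-30,-10,-41,0,0,0],[0,-40,-20,0,0,0],[0,-40,0,0,0,0],[0,0,0,0,0,0],[0,0,0,0,0,0]]' 88
python3 - <<'E'
from h import *
snap("wrist","w2")
E
```

```text
clock: 0.8
tool_pos: [0.578, -0.0855, 0.2884]
eef_rot: [0.707, 0.002, 0.002, -0.707]
contact_force: [-0.2, -0.2, 0.3]
opening: 0.997
```

View pics/w2.png

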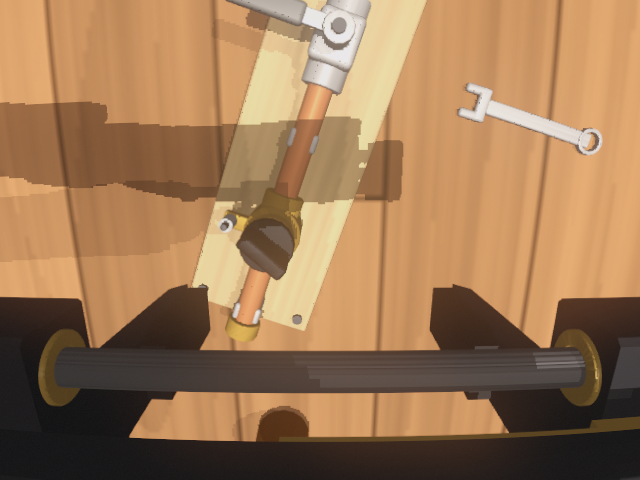

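View pics/sd.png

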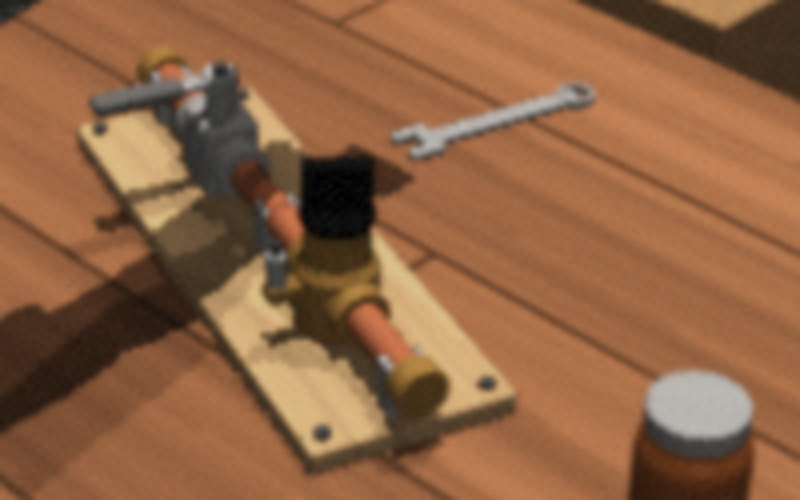

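View pics/sc.png

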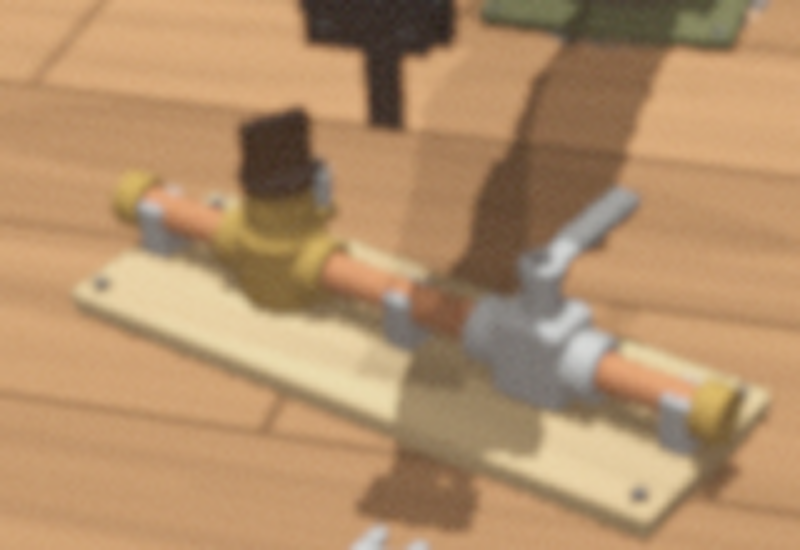

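Run:
```python
from h import *
np.set_printoptions(precision=4,suppress=True)
crop("w2","w2c",190,350,160,300,5)
for t in("w2","scene1","side1","wrist1"):
    d=load(t);c=cloud(d);z=c[...,2]
    m=(z>0.143)&(z<0.158)&(np.hypot(c[...,0]-0.53,c[...,1]+0.125)<0.04)
    p=c[m]
    if len(p)<10: print(t,len(p));continue
    rect=cv2.minAreaRect((p[:,:2]*1000).astype(np.float32))
    print(t,len(p),"z",np.median(p[:,2]),"mean",p.mean(0),"rect",rect)
for t in("w2","wrist1"):
    d=load(t);c=cloud(d);z=c[...,2]
    m=(z>0.105)&(z<0.116)&(abs(c[...,0]-0.53)<0.06)&(abs(c[...,1]-0.09)<0.05)
    p=c[m];
    if len(p): print(t,"sleeve",np.median(p[:,2]),cv2.minAreaRect((p[:,:2]*1000).astype(np.float32)))
    m=(z>0.0)&(z<0.03)&(z>0.014)&(abs(c[...,0]-0.57)<0.3)&(abs(c[...,1])<0.3); p=c[m];print(t,"board",np.median(p[:,2]),cv2.minAreaRect((p[:,:2]*1000).astype(np.float32)))
```

```text
w2 975 z 0.14992017736360586 mean [ 0.5295 -0.1191  0.1495] rect ((529.1329345703125, -120.30218505859375), (14.619240760803223, 47.87995147705078), 47.37733840942383)
scene1 46 z 0.14734231299858852 mean [ 0.5339 -0.1185  0.1471] rect ((533.6804809570312, -119.01773834228516), (20.66141128540039, 45.62036895751953), 47.021907806396484)
side1 85 z 0.1486935062614161 mean [ 0.527  -0.1237  0.1484] rect ((528.5189819335938, -122.02734375), (20.368141174316406, 47.94693374633789), 51.62638473510742)
wrist1 1121 z 0.1498729569878786 mean [ 0.5341 -0.1218  0.1491] rect ((531.1614379882812, -121.39599609375), (14.880621910095215, 44.55553436279297), 47.44489669799805)
w2 sleeve 0.11155960851343086 ((549.43994140625, 83.63491821289062), (23.281349182128906, 95.51200103759766), 68.26636505126953)
w2 board 0.018357089122646497 ((555.350341796875, -44.951995849609375), (399.780517578125, 151.0551300048828), 70.87722778320312)
wrist1 sleeve 0.11192419210807253 ((547.8438110351562, 84.26160430908203), (22.69735336303711, 98.85198974609375), 68.5076675415039)
wrist1 board 0.018373736810665592 ((562.007568359375, -26.422470092773438), (440.65972900390625, 150.9296112060547), 70.88325500488281)
```

View pics/w2c.png

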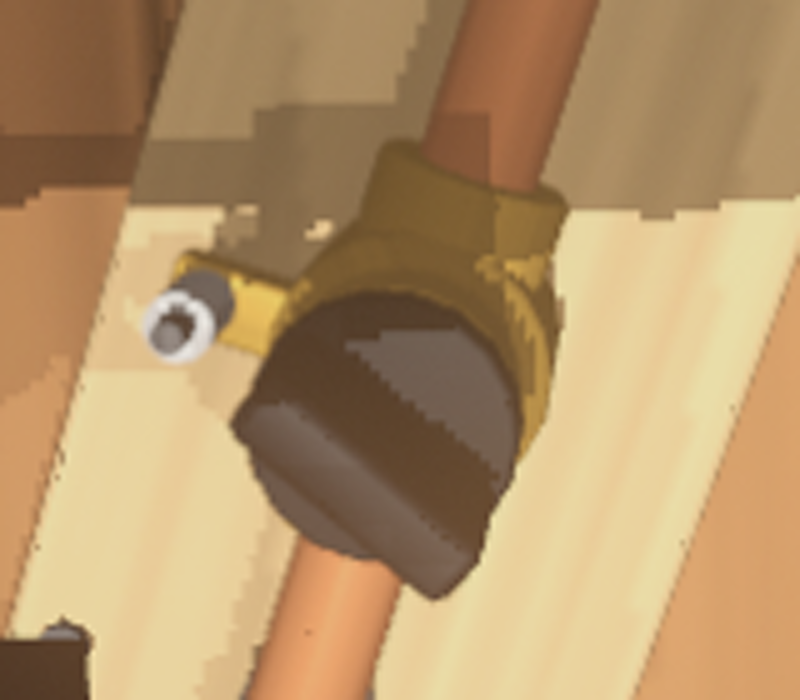

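The wrist view shows the dial at pixel (265,247), its bar running from upper left to lower right, with the lever hub at (340,25). The dial axis comes out at about (0.530,-0.1207), with the bar top at z = 0.150. I'll turn the jaws across the bar.

```bash
python3 -m inch '[[0,0,0,0,-0.118,0],[0,0,0,0,-0.118,0],[0,0,0,0,-0.118,0],[0,0,0,0,-0.118,0],[0,0,0,0,-0.118,0],[0,0,0,0,-0.118,0],[0,0,0,0,-0.119,0],[0,0,0,0,0,0],[0,0,0,0,0,0]]'
cat > rel.py <<'E'
import sys
from h import *
np.set_printoptions(precision=4,suppress=True)
s=r.get_state();M=R.from_quat(s["eef_rot"]).as_matrix()
print(round(s["clock"],2),s["tool_pos"],"yaw",np.degrees(np.arctan2(M[1,0],M[0,0])),"ydir",M[:,1],"F",np.array(s["contact_force"]),"M",np.array(s["moment"]),"t7",s["joint_torque"][6],"q7",s["q"][6])
if len(sys.argv)>3:
    t=np.array(list(map(float,sys.argv[1:4])))
    print("tool shift mm",M.T@(t-s["tool_pos"])*1000)
    if len(sys.argv)>4:
        Mt=np.column_stack([[np.cos(a:=np.radians(float(sys.argv[4]))),np.sin(a),0],[0,0,-1],[-np.sin(a),np.cos(a),0]])
        print("rotvec",R.from_matrix(M.T@Mt).as_rotvec())
E
python3 rel.py 0.5297 -0.1207 0.165 47.4; python3 -c "
from h import *
snap('wrist','w3')"
```

```text
clock: 1.6
tool_pos: [0.5756, -0.0848, 0.2845]
eef_rot: [-0.647, -0.283, 0.284, 0.648]
contact_force: [0.2, 0.2, -0.3]
opening: 0.997
1.6 [ 0.5756 -0.0848  0.2845] yaw 47.24839597037671 ydir [-0.0024  0.0009 -1.    ] F [ 0.1646  0.2124 -0.2512] M [ 0.0276 -0.0862  0.0394] t7 0.18967936746776104 q7 0.6336320647435417
tool shift mm [-57.4273 119.5804   9.0361]
rotvec [-0.0024 -0.0026 -0.001 ]
```

View pics/w3.png

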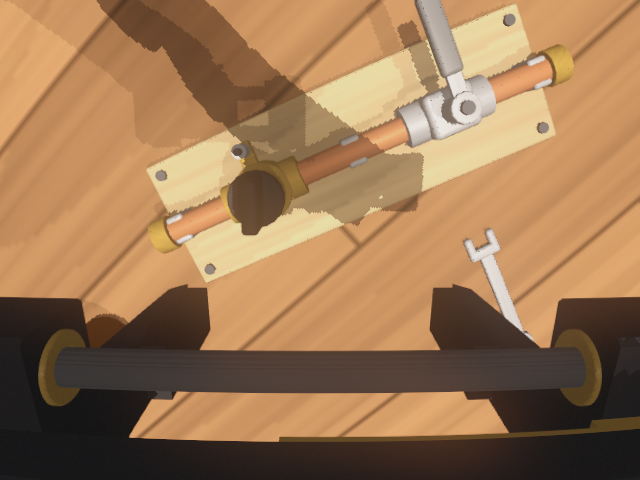

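Run:
```python
from h import *
np.set_printoptions(precision=4,suppress=True)
d=load("w3");c=cloud(d);z=c[...,2]
m=(z>0.143)&(z<0.158)&(np.hypot(c[...,0]-0.53,c[...,1]+0.125)<0.04);p=c[m]
print(np.median(p[:,2]),cv2.minAreaRect((p[:,:2]*1000).astype(np.float32)))
# disc
m=(z>0.105)&(z<0.118)&(np.hypot(c[...,0]-0.53,c[...,1]+0.125)<0.04);p=c[m];print("disc",np.median(p[:,2]),cv2.minEnclosingCircle((p[:,:2]*1000).astype(np.float32)))
m=(z>0.105)&(z<0.116)&(abs(c[...,0]-0.53)<0.04)&(abs(c[...,1]-0.09)<0.05);p=c[m]
print("sleeve",cv2.minAreaRect((p[:,:2]*1000).astype(np.float32)))
print("hub",at(d,468,107))
```

```text
0.15000332861635304 ((528.7670288085938, -120.66293334960938), (14.47960090637207, 47.001564025878906), 47.73509979248047)
disc 0.11323479755955751 ((528.9906616210938, -120.332275390625), 25.76030158996582)
sleeve ((537.252197265625, 88.09900665283203), (20.629579544067383, 73.78009796142578), 70.68688201904297)
hub [0.5942 0.0677 0.1177]
```

```bash
python3 -m inch '[[-14.4,0,2.3,0,0,0],[-14.4,0,2.3,0,0,0],[-14.4,20,2.3,0,0,0],[-14.2,30,2.1,0,0,0],[0,30,0,0,0,0],[0,20,0,0,0,0],[0,19,0,0,0,0],[0,0,0,0,0,0],[0,0,0,0,0,0],[0,0,0,0,0,0]]' 45; python3 rel.py 0.5297 -0.1207 0.119 47.4; python3 -c "
from h import *
snap('scene','s4');snap('side','d4');snap('wrist','w4')
crop('scene','x',0,1,0,1,1) if 0 else None
crop('s4','s4c',230,390,170,290,5);crop('d4','d4c',250,410,170,290,5)"
```

```text
clock: 2.48
tool_pos: [0.5316, -0.1211, 0.1677]
eef_rot: [0.648, 0.284, -0.283, -0.647]
contact_force: [-0.2, 0.1, 1.2]
opening: 0.509
2.48 [ 0.5316 -0.1211  0.1677] yaw 47.344885983992484 ydir [ 0.0015 -0.0001 -1.    ] F [-0.2214  0.1053  1.1685] M [ 0.1157 -0.1112  0.0654] t7 -0.010666542802937329 q7 0.607399340549161
tool shift mm [-1.0272 48.7301  1.7743]
rotvec [ 0.0012 -0.001   0.001 ]
```

View pics/s4c.png

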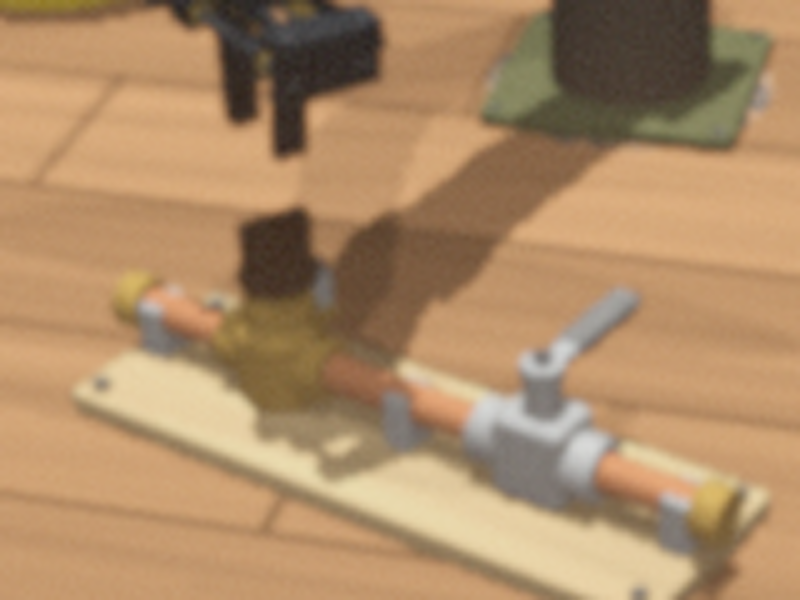

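View pics/d4c.png

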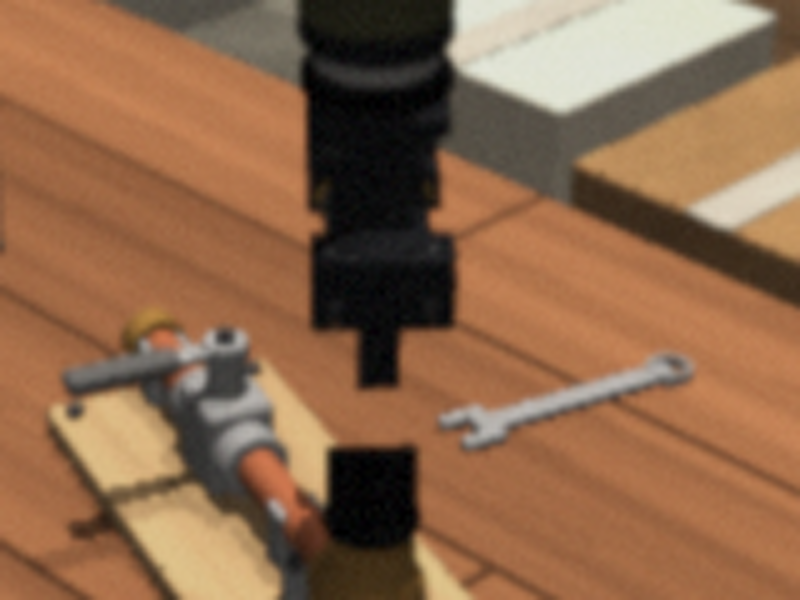

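```bash
python3 rel.py 0.529 -0.1205 0.121 47.6|tail -2;  python3 -m inch '[[-1.3,10,2.3,0,0,0],[0,15,0,0,0,0],[0,14,0,0,0,0],[0,7.6,0,0,0,0],[0,0,0,0,0,0],[0,0,0,0,0,0],[0,0,0,0,0,0],[0,0,0,0,0,0]]' 45; python3 rel.py 0.529 -0.1205 0.121 47.6
```

```text
tool shift mm [-1.2628 47.1116  2.7537]
rotvec [ 0.0022 -0.0042  0.0014]
clock: 3.3
tool_pos: [0.529, -0.1208, 0.1211]
eef_rot: [0.648, 0.285, -0.284, -0.647]
contact_force: [0.6, 0.7, 0.4]
opening: 0.514
3.3 [ 0.529  -0.1208  0.1211] yaw 47.37690885149936 ydir [ 0.0018 -0.0002 -1.    ] F [0.6024 0.6877 0.3888] M [ 0.0467 -0.0542  0.0072] t7 0.0012745900676236488 q7 0.5639209968072532
tool shift mm [0.2602 0.1445 0.19  ]
rotvec [ 0.0015 -0.0039  0.0011]
```

Now I'll close gently and watch the force and moment.

```bash
python3 -m inch '[[0,0,0,0,0,0],[0,0,0,0,0,0],[0,0,0,0,0,0],[0,0,0,0,0,0],[0,0,0,0,0,0],[0,0,0,0,0,0]]' 8 20; python3 rel.py;python3 -m inch '[[0,0,0,0,0,0],[0,0,0,0,0,0],[0,0,0,0,0,0]]'; python3 rel.py
python3 -c "
from h import *
snap('scene','s5');snap('side','d5')
crop('s5','s5c',230,390,170,290,5);crop('d5','d5c',250,410,170,290,5)"
```

```text
clock: 3.8
tool_pos: [0.5282, -0.1208, 0.1203]
eef_rot: [-0.648, -0.284, 0.284, 0.648]
contact_force: [-0.1, 0.2, -1.0]
opening: 0.096
3.8 [ 0.5282 -0.1208  0.1203] yaw 47.38098570179218 ydir [ 0.0001  0.     -1.    ] F [-0.0772  0.2232 -1.0107] M [ 0.0354 -0.0185  0.0177] t7 -0.0003641041985247284 q7 0.5638138168228004
clock: 4.05
tool_pos: [0.5282, -0.1208, 0.1202]
eef_rot: [-0.648, -0.284, 0.284, 0.648]
contact_force: [0.2, 0.3, -0.1]
opening: 0.091
4.05 [ 0.5282 -0.1208  0.1202] yaw 47.38269528838555 ydir [ 0.  0. -1.] F [ 0.2426  0.2849 -0.1412] M [ 0.0111 -0.0131 -0.0148] t7 6.62227444081509e-05 q7 0.5638034062467813
```

View pics/s5c.png

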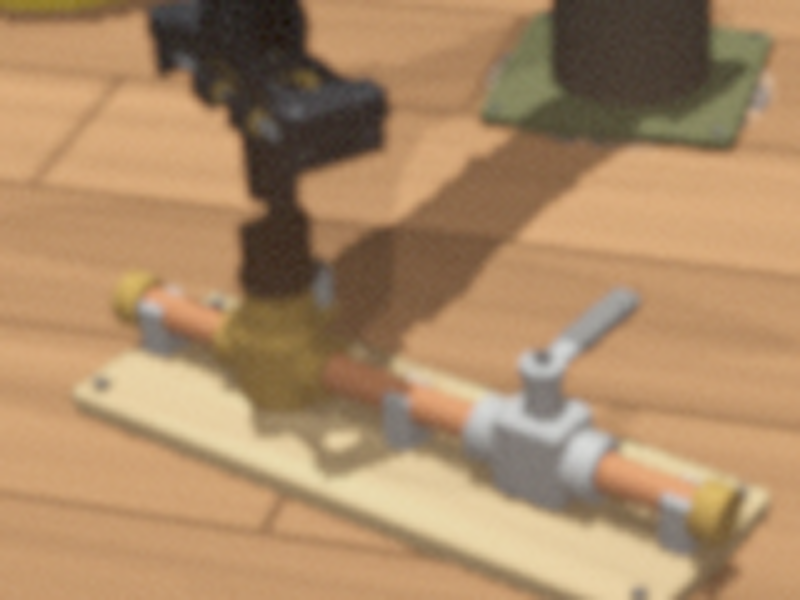

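View pics/d5c.png

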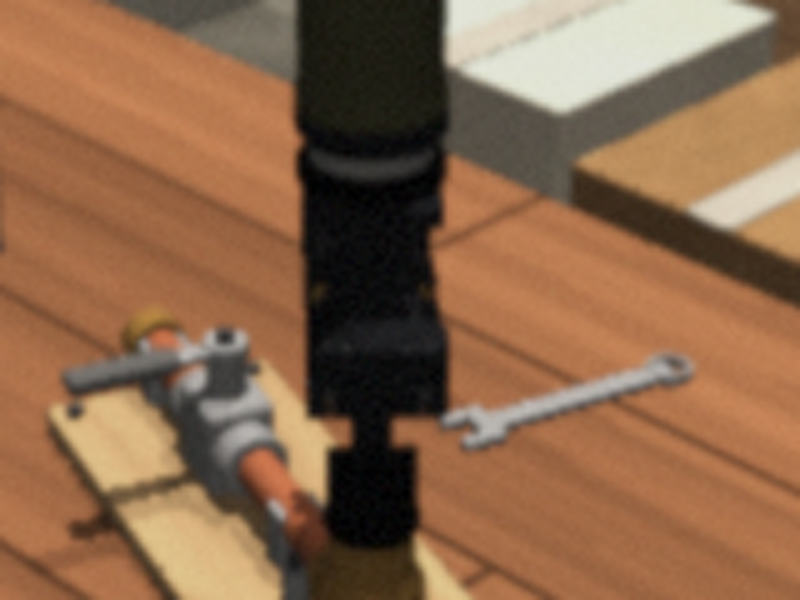

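Run:
```python
from h import *
np.set_printoptions(precision=4,suppress=True)
def proj(d,p):
    c=np.linalg.inv(d["wfc"])@np.r_[p,1];return cv2.projectPoints(c[:3].reshape(1,1,3),np.zeros(3),np.zeros(3),d["K"],np.array([d["k1"],0,0,0,0.]))[0].ravel()
for t,p in(("s4",(.5316,-.1211,.1677)),("d4",(.5316,-.1211,.1677)),("s5",(.5282,-.1208,.1202)),("d5",(.5282,-.1208,.1202))):
    d=load(t);print(t,"tcp",proj(d,p),"+30mm up",proj(d,np.add(p,(0,0,.03))),"bartop",proj(d,(.529,-.1205,.15)))
for t,u,v in(("s4",287,198),("s4",277,192),("d4",325,245),("d4",325,225),("d5",324,256),("d5",324,266),("s5",287,206),("s5",284,216)):
    d=load(t);print(t,u,v,at(d,u,v))
```

```text
s4 tcp [283.7193 207.611 ] +30mm up [283.175  199.0534] bartop [284.4825 212.2024]
d4 tcp [324.5505 253.5712] +30mm up [324.58   243.6657] bartop [323.6643 259.6024]
s5 tcp [284.9917 220.2892] +30mm up [284.4695 212.0138] bartop [284.4825 212.2024]
d5 tcp [323.5076 269.2813] +30mm up [323.5269 259.6967] bartop [323.6643 259.6024]
s4 287 198 [ 0.5641 -0.0967  0.221 ]
s4 277 192 [ 0.5215 -0.1436  0.2143]
d4 325 245 [ 0.5101 -0.1443  0.2126]
d4 325 225 [ 0.4657 -0.1888  0.3048]
d5 324 256 [ 0.5148 -0.1361  0.1743]
d5 324 266 [ 0.5215 -0.1294  0.1376]
s5 287 206 [ 0.5411 -0.1065  0.1803]
s5 284 216 [ 0.5445 -0.1171  0.1454]
```

Run:
```python
from h import *
np.set_printoptions(precision=4,suppress=True)
def comp(t,ctr,h=0.1):
    d=load(t);c=cloud(d);dark=d["img"].astype(int).sum(2)<150
    m=(np.hypot(c[...,0]-ctr[0],c[...,1]-ctr[1])<0.08)&(c[...,2]>ctr[2]-0.04)&(c[...,2]<ctr[2]+h)
    for lo in np.arange(ctr[2]-0.04,ctr[2]+h,0.01):
        q=m&(c[...,2]>=lo)&(c[...,2]<lo+.01)
        p=c[q]
        if len(p): print(t,round(lo,3),len(p),p[:,:2].min(0),p[:,:2].max(0))
comp("side1",(.6243,0,.1997));comp("scene1",(.6243,0,.1997));comp("d4",(.5316,-.1211,.1677));
```

```text
side1 0.23 5 [ 0.572  -0.0085] [0.6801 0.0116]
side1 0.24 52 [ 0.5644 -0.0135] [0.6817 0.0122]
side1 0.25 54 [ 0.5631 -0.0134] [0.6862 0.0116]
side1 0.26 59 [ 0.5601 -0.0161] [0.6867 0.0098]
side1 0.27 50 [ 0.5615 -0.0127] [0.6861 0.0093]
side1 0.28 58 [ 0.5589 -0.0132] [0.6884 0.0099]
side1 0.29 26 [ 0.5596 -0.0151] [0.6888 0.0071]
scene1 0.23 7 [0.5752 0.0032] [0.6823 0.0098]
scene1 0.24 42 [ 0.5657 -0.0103] [0.6876 0.0119]
scene1 0.25 33 [ 0.5709 -0.0098] [0.6886 0.0115]
scene1 0.26 36 [ 0.5592 -0.0098] [0.6894 0.0122]
scene1 0.27 32 [ 0.5686 -0.0093] [0.6896 0.0118]
scene1 0.28 28 [ 0.5665 -0.0105] [0.6938 0.0102]
scene1 0.29 5 [0.5741 0.0019] [0.5786 0.0067]
d4 0.128 61 [ 0.5054 -0.1431] [ 0.5452 -0.1068]
d4 0.138 70 [ 0.5072 -0.1434] [ 0.5485 -0.1008]
d4 0.148 50 [ 0.5056 -0.1418] [ 0.5467 -0.1059]
d4 0.198 6 [ 0.5047 -0.1502] [ 0.5185 -0.1391]
d4 0.208 19 [ 0.4994 -0.1565] [ 0.515  -0.1411]
d4 0.218 25 [ 0.4976 -0.1568] [ 0.5156 -0.142 ]
d4 0.228 30 [ 0.4975 -0.1565] [ 0.5152 -0.1424]
d4 0.238 16 [ 0.4987 -0.1567] [ 0.5143 -0.1439]
```

```bash
python3 - <<'E'
from h import *
np.set_printoptions(precision=4,suppress=True)
for t in("d5","s5"):
    d=load(t);c=cloud(d)
    m=(np.hypot(c[...,0]-.528,c[...,1]+.121)<0.05)
    for lo in np.arange(.12,.2,.005):
        p=c[m&(c[...,2]>=lo)&(c[...,2]<lo+.005)]
        if len(p): print(t,round(lo,3),len(p),p[:,:2].min(0),p[:,:2].max(0))
E
python3 -c "
from h import *
snap('wrist','w5')"
```

```text
d5 0.12 31 [ 0.507  -0.1401] [ 0.541 -0.106]
d5 0.125 27 [ 0.5106 -0.1415] [ 0.5475 -0.1065]
d5 0.13 29 [ 0.5067 -0.1391] [ 0.5456 -0.1047]
d5 0.135 35 [ 0.5093 -0.1422] [ 0.5436 -0.1081]
d5 0.14 27 [ 0.5097 -0.1397] [ 0.5472 -0.1061]
d5 0.145 52 [ 0.5082 -0.1406] [ 0.5492 -0.1056]
d5 0.15 15 [ 0.5128 -0.1356] [ 0.541  -0.1063]
d5 0.16 10 [ 0.5079 -0.1375] [ 0.5243 -0.1265]
d5 0.165 13 [ 0.5097 -0.1408] [ 0.525  -0.1264]
d5 0.17 13 [ 0.51   -0.1432] [ 0.5239 -0.1278]
d5 0.175 13 [ 0.5052 -0.1441] [ 0.5244 -0.1245]
d5 0.18 4 [ 0.5114 -0.144 ] [ 0.5177 -0.1322]
s5 0.12 23 [ 0.5153 -0.1374] [ 0.5519 -0.1002]
s5 0.125 19 [ 0.5128 -0.1369] [ 0.5537 -0.1022]
s5 0.13 23 [ 0.5203 -0.1367] [ 0.5547 -0.0994]
s5 0.135 18 [ 0.5228 -0.1357] [ 0.5533 -0.1016]
s5 0.14 20 [ 0.5183 -0.1341] [ 0.5537 -0.1029]
s5 0.145 30 [ 0.5116 -0.1359] [ 0.5532 -0.1029]
s5 0.15 3 [ 0.5277 -0.1238] [ 0.5524 -0.106 ]
s5 0.155 8 [ 0.5267 -0.1323] [ 0.5434 -0.1101]
s5 0.16 11 [ 0.5251 -0.1387] [ 0.5487 -0.1028]
s5 0.165 11 [ 0.5264 -0.1381] [ 0.5504 -0.1022]
s5 0.17 20 [ 0.529 -0.137] [ 0.5552 -0.1019]
s5 0.175 12 [ 0.5275 -0.1374] [ 0.5499 -0.1032]
s5 0.18 15 [ 0.5249 -0.1413] [ 0.5525 -0.1007]
s5 0.185 10 [ 0.5257 -0.1394] [ 0.5526 -0.1105]
s5 0.19 12 [ 0.5264 -0.1401] [ 0.5535 -0.1098]
s5 0.195 8 [ 0.5254 -0.1399] [ 0.5521 -0.1098]
s5 0.2 9 [ 0.5312 -0.1304] [ 0.5515 -0.1082]
```

View pics/w5.png

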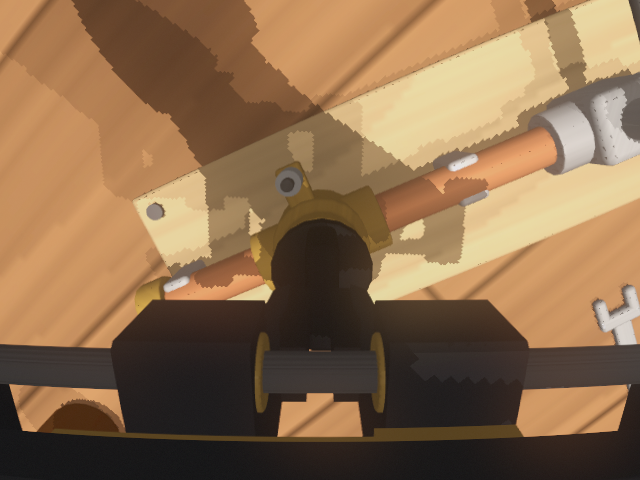

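Run:
```python
from h import *
np.set_printoptions(precision=1,suppress=True)
a=np.radians(47.4);e=np.array([np.cos(a),np.sin(a)]);f=np.array([e[1],-e[0]])
for t in("d4","d5"):
    d=load(t);c=cloud(d)
    q=(c[...,:2]-np.array([.529,-.1205]))
    s=q@e*1000;tt=q@f*1000
    print(t)
    for v in range(238,284,2):
        print(v,"s",s[v,318:332:2],"t",tt[v,318],tt[v,330],"z",c[v,324,2]*1000)
```

```text
d4
238 s [362.7 366.6 -35.  -35.1 -36.  -35.5 366.3] t -6.037452359308906 33.81019059767337 z 235.85237546769565
240 s [352.  358.7 -40.4 -37.5 -35.6 -38.  356.6] t -6.315887010081051 33.40070132239899 z 231.51450855125987
242 s [343.9 341.8 -36.8 -36.3 -35.6 -37.5 344.1] t -6.532590587751004 32.84771373798172 z 224.97944833249394
244 s [333.3 328.1 -34.2 -36.1 -34.2 -37.  327.8] t -6.808108914258747 32.11749712608989 z 219.11219968793048
246 s [320.8 314.4 -32.9 -36.5 -37.9 -36.9 310.4] t -7.129001651386868 31.32868050818554 z 213.51128537309606
248 s [307.9 304.6 307.2 302.9 300.2 310.  303.6] t -7.458732062653656 31.054044853299235 z 1.5364236714950907
250 s [306.9 293.5 290.8 288.3 290.2 285.8 286.1] t -7.507924273707986 30.26075958576393 z 2.9537915613342403
252 s [283.3 284.6 285.9 281.1 285.2 280.5 276.8] t -8.087196187860027 29.864881315481966 z -0.1472033699787545
254 s [265.6 265.1 264.9 270.7 266.2 267.3 268.2] t -8.527824893258526 29.50422474581821 z -1.121475949925177
256 s [264.8 261.4 255.1 254.5 258.4 258.  260.8] t -8.573356642835744 29.19992153233822 z 1.55269288246
[... 3253 characters left out ...]
8746934062552 z 119.89432409068779
272 s [ -8.6  -2.6  -4.   -6.3  -6.7 -10.1  -6.8] t -15.150545721061922 16.554886686910617 z 115.2325176764527
274 s [ -8.8  -8.2 -16.1 -10.3  -7.  -11.9 -11.9] t -15.176495786936933 16.353517155233774 z 111.55623928306613
276 s [-19.1 -22.7 -25.1 -20.8 -21.5 -17.8 -15.6] t -15.438828061335645 16.221297628608234 z 112.34455874501492
278 s [-18.6 -27.9 -25.  -26.8 -23.6 -23.9 -20.8] t -15.448471252938168 16.015791327970035 z 110.07351675161748
280 s [-14.8 -13.8 -11.7 -16.6 -10.8  -7.6 -10.8] t -15.382341728591719 16.555054795900816 z 96.73063300770801
282 s [-17.6 -14.5 -17.1 -20.  -15.3 -20.  -20. ] t -15.4675350797156 16.15287621078707 z 92.66488676167717
```

The side depth view (d5) shows the fingertips ending near z = 0.160 at row 258, with the bar unobstructed below them. The state reports the TCP at 0.120, so the real tips sit about 39 mm above it. The start view shows the same offset. I'll reopen and go lower while watching the force.

```bash
python3 -m inch '[[0,0,0,0,0,0],[0,0,0,0,0,0],[0,0,0,0,0,0],[0,0,0,0,0,0],[0,0,0,0,0,0]]' 45; python3 -m inch '[[0,8,0,0,0,0],[0,8,0,0,0,0],[0,4,0,0,0,0],[0,0,0,0,0,0]]'; python3 rel.py;  python3 -m inch '[[0,7,0,0,0,0],[0,5,0,0,0,0],[0,0,0,0,0,0],[0,0,0,0,0,0]]'; python3 rel.py .529 -.1205 .084; python3 -c "
from h import *
np.set_printoptions(precision=1,suppress=True)
snap('side','d6')
a=np.radians(47.4);e=np.array([np.cos(a),np.sin(a)])
d=load('d6');c=cloud(d);s=(c[...,:2]-np.array([.529,-.1205]))@e*1000
for v in range(256,284,2): print(v,s[v,318:332:2],c[v,324,2]*1000)
crop('d6','d6c',250,410,170,290,5)"
```

```text
clock: 4.62
tool_pos: [0.5282, -0.1208, 0.1203]
eef_rot: [0.648, 0.284, -0.284, -0.648]
contact_force: [0.3, -0.2, 0.2]
opening: 0.447
clock: 4.95
tool_pos: [0.5272, -0.1206, 0.0988]
eef_rot: [-0.647, -0.283, 0.285, 0.648]
contact_force: [0.3, 0.1, -0.0]
opening: 0.51
4.95 [ 0.5272 -0.1206  0.0988] yaw 47.397577648508594 ydir [-0.0026  0.0003 -1.    ] F [ 0.2669  0.0943 -0.0117] M [ 0.0312 -0.0823 -0.0484] t7 -0.04459817195311189 q7 0.5455600920855126
clock: 5.28
tool_pos: [0.528, -0.1207, 0.0879]
eef_rot: [-0.647, -0.284, 0.284, 0.648]
contact_force: [-0.4, -0.5, -0.3]
opening: 0.508
5.28 [ 0.528  -0.1207  0.0879] yaw 47.39150632295241 ydir [-0.0006  0.0001 -1.    ] F [-0.3509 -0.5263 -0.3389] M [ 0.0489 -0.0447 -0.0068] t7 -0.00962934602284804 q7 0.5352191267091223
tool shift mm [ 0.836   3.8711 -0.6156]
256 [-92.1 -92.8 -91.3 -92.7 -91.  -89.9 -94.3] 219.23712559515195
258 [-83.7 -84.5 -84.6 -86.8 -88.3 -84.8 -87.6] 209.81086844711982
260 [-84.9 -84.6 -82.2 -86.1 -90.4 -84.3 -87.2] 203.60005936007607
262 [-90.3 -88.  -82.9 -81.9 -83.9 -84.4 -83.2] 195.08048997593207
264 [-88.4 -85.6 -84.8 -85.5 -86.4 -86.4 -83.5] 191.59117407752225
266 [ -8.8 -39.8 -41.9 -36.8 -42.1 -39.3  -7.4] 154.02109994793446
268 [ -4.7 -39.7 -40.5 -42.5 -38.4 -36.9  -2.8] 151.63426264521073
270 [ -8.7 -35.5 -37.8 -40.5 -39.2 -33.6 -11. ] 144.1960275568468
272 [ -8.6 -34.1 -33.1 -31.7 -36.8 -37.2  -5.1] 132.20401402591685
274 [-13.9 -34.9 -27.5 -32.6 -34.4 -10.9  -9. ] 126.58834664511976
276 [-15.3 -22.4 -22.9 -22.1 -26.5 -16.2 -24.4] 113.19572210375873
278 [-21.1 -24.9 -21.4 -29.2 -26.1 -22.1 -20. ] 111.6995574059042
280 [ -9.5 -13.  -15.6 -16.1 -13.5 -11.6 -12.3] 96.42016397013565
282 [-20.3 -18.5 -19.8 -13.4 -20.4 -20.5 -15.6] 88.12886040382185
```

View pics/d6c.png

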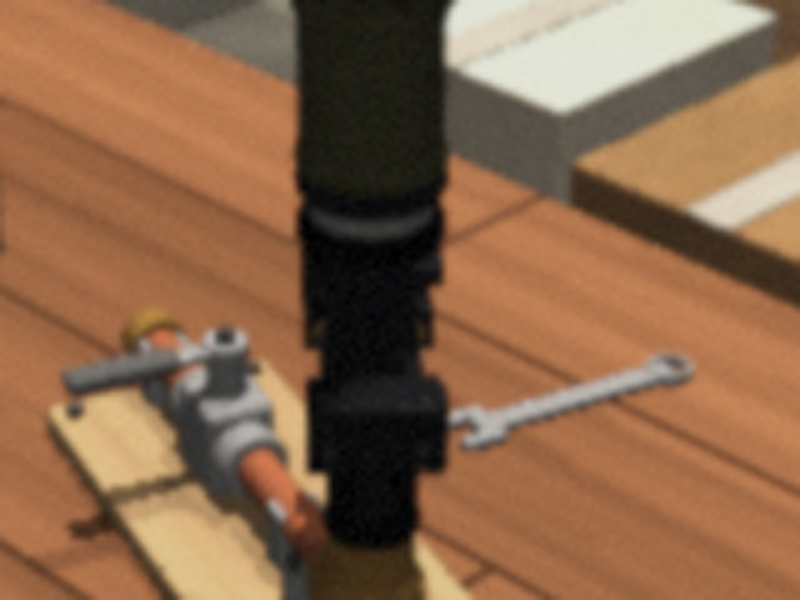

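```bash
python3 -m inch '[[0.8,4,-0.6,0,0,0],[0,0,0,0,0,0],[0,0,0,0,0,0]]'; python3 rel.py; python3 -m inch '[[0,0,0,0,0,0],[0,0,0,0,0,0],[0,0,0,0,0,0],[0,0,0,0,0,0],[0,0,0,0,0,0],[0,0,0,0,0,0]]' 4 20;  python3 rel.py .529 -.1205 .084
```

```text
clock: 5.58
tool_pos: [0.5293, -0.1205, 0.0842]
eef_rot: [-0.647, -0.284, 0.284, 0.648]
contact_force: [-0.6, 0.3, 0.8]
opening: 0.511
5.58 [ 0.5293 -0.1205  0.0842] yaw 47.38716855661454 ydir [ 0.      0.0001 -1.    ] F [-0.6134  0.2898  0.8395] M [ 0.0256 -0.0085 -0.0019] t7 -0.006071433745091781 q7 0.532011164817354
clock: 6.08
tool_pos: [0.5293, -0.1205, 0.0843]
eef_rot: [0.648, 0.284, -0.284, -0.647]
contact_force: [-0.1, 0.9, 0.7]
opening: 0.16
6.08 [ 0.5293 -0.1205  0.0843] yaw 47.3879908433768 ydir [ 0.0003  0.     -1.    ] F [-0.0643  0.9136  0.6878] M [ 0.0454 -0.055  -0.0491] t7 0.008339456690009683 q7 0.5320253549231104
tool shift mm [-0.1982  0.3394  0.2707]
```

The bar is gripped at 14.1 mm opening with no side load. Next I'll turn clockwise in small rows and read the moment after each one.

```bash
cat > m.py <<'E'
from h import *
s=r.get_state();M=R.from_quat(s["eef_rot"]).as_matrix();F=s["contact_force"]
print("%.2f yaw %.4f Mz %.3f t7 %.3f F %.1f %.1f %.1f op %.1f"%(s["clock"],np.arctan2(M[1,0],M[0,0]),s["moment"][2],s["joint_torque"][6],*F,s["opening"]*88.1))
E
python3 m.py
i(){ :; }
python3 -m inch '[[0,0,0,0,0.04,0]]' - 30 >/dev/null; python3 m.py
python3 -m inch '[[0,0,0,0,0.04,0]]' >/dev/null; python3 m.py
python3 -m inch '[[0,0,0,0,0.04,0]]' >/dev/null; python3 m.py
python3 -m inch '[[0,0,0,0,0.04,0]]' >/dev/null; python3 m.py
python3 -m inch '[[0,0,0,0,0.04,0]]' >/dev/null; python3 m.py
python3 -m inch '[[0,0,0,0,0.04,0]]' >/dev/null; python3 m.py
```

```text
6.08 yaw 0.8271 Mz -0.049 t7 0.008 F -0.1 0.9 0.7 op 14.1
6.17 yaw 0.7868 Mz 0.017 t7 0.584 F -0.1 0.3 0.4 op 14.0
6.25 yaw 0.7453 Mz 0.001 t7 0.356 F -0.2 -1.2 1.2 op 13.6
6.33 yaw 0.7051 Mz -0.032 t7 0.326 F 0.0 0.3 0.7 op 13.8
6.42 yaw 0.6652 Mz 0.069 t7 0.318 F -0.2 0.2 0.6 op 14.0
6.50 yaw 0.6258 Mz 0.131 t7 0.113 F 0.8 -0.6 0.3 op 13.6
6.58 yaw 0.5863 Mz 0.258 t7 -0.008 F -1.1 -0.4 -0.0 op 14.1
```

```bash
python3 -m inch '[[0,0,0,0,0.03,0]]' >/dev/null; python3 m.py
python3 -m inch '[[0,0,0,0,0.03,0]]' >/dev/null; python3 m.py
python3 -m inch '[[0,0,0,0,0.03,0]]' >/dev/null; python3 m.py
python3 -m inch '[[0,0,0,0,0.03,0]]' >/dev/null; python3 m.py
python3 -m inch '[[0,0,0,0,0.03,0]]' >/dev/null; python3 m.py
python3 -m inch '[[0,0,0,0,0.03,0]]' >/dev/null; python3 m.py
python3 -m inch '[[0,0,0,0,0.03,0]]' >/dev/null; python3 m.py
python3 -m inch '[[0,0,0,0,0.03,0]]' >/dev/null; python3 m.py
python3 -m inch '[[0,0,0,0,0.03,0]]' >/dev/null; python3 m.py
python3 -m inch '[[0,0,0,0,0.03,0]]' >/dev/null; python3 m.py
```

```text
6.67 yaw 0.5562 Mz 0.324 t7 -0.112 F 1.0 -0.3 0.6 op 13.6
6.75 yaw 0.5260 Mz 0.207 t7 -0.019 F -0.4 -0.2 0.9 op 13.8
6.83 yaw 0.4948 Mz 0.077 t7 0.207 F 0.6 0.0 0.6 op 13.2
6.92 yaw 0.4639 Mz -0.050 t7 0.281 F -0.1 0.7 1.6 op 13.1
7.00 yaw 0.4337 Mz -0.031 t7 0.263 F -0.1 0.3 0.6 op 13.8
7.08 yaw 0.4038 Mz -0.023 t7 0.231 F 1.0 0.8 1.0 op 13.8
7.17 yaw 0.3740 Mz -0.004 t7 0.230 F 0.7 0.4 0.9 op 13.8
7.25 yaw 0.3441 Mz 0.115 t7 0.204 F -0.2 0.4 1.6 op 13.7
7.33 yaw 0.3146 Mz 0.214 t7 0.049 F -0.8 -0.2 0.9 op 13.6
7.42 yaw 0.2848 Mz 0.302 t7 -0.055 F 0.6 -0.0 1.1 op 13.8
```

```bash
python3 -m inch '[[0,0,0,0,0.03,0]]' >/dev/null; python3 m.py
python3 -m inch '[[0,0,0,0,0.03,0]]' >/dev/null; python3 m.py
python3 -m inch '[[0,0,0,0,0.03,0]]' >/dev/null; python3 m.py
python3 -m inch '[[0,0,0,0,0.03,0]]' >/dev/null; python3 m.py
python3 -m inch '[[0,0,0,0,0.03,0]]' >/dev/null; python3 m.py
python3 -m inch '[[0,0,0,0,0.03,0]]' >/dev/null; python3 m.py
python3 -m inch '[[0,0,0,0,0.03,0]]' >/dev/null; python3 m.py
python3 -m inch '[[0,0,0,0,0.03,0]]' >/dev/null; python3 m.py
python3 -m inch '[[0,0,0,0,0.03,0]]' >/dev/null; python3 m.py
python3 -m inch '[[0,0,0,0,0.03,0]]' >/dev/null; python3 m.py
python3 -m inch '[[0,0,0,0,0.03,0]]' >/dev/null; python3 m.py
python3 -m inch '[[0,0,0,0,0.03,0]]' >/dev/null; python3 m.py
python3 -m inch '[[0,0,0,0,0.03,0]]' >/dev/null; python3 m.py
python3 -m inch '[[0,0,0,0,0.03,0]]' >/dev/null; python3 m.py
python3 -m inch '[[0,0,0,0,0.03,0]]' >/dev/null; python3 m.py
python3 -m inch '[[0,0,0,0,0.03,0]]' >/dev/null; python3 m.py
python3 rel.py 0.5293 -0.1205 .0843
```

```text
7.50 yaw 0.2549 Mz 0.309 t7 -0.080 F 0.2 0.2 1.8 op 13.6
7.58 yaw 0.2247 Mz 0.277 t7 -0.049 F 0.4 0.3 1.8 op 13.7
7.67 yaw 0.1942 Mz 0.121 t7 0.096 F 0.0 0.7 1.3 op 13.8
7.75 yaw 0.1634 Mz -0.049 t7 0.279 F 0.4 -0.1 1.2 op 13.7
7.83 yaw 0.1332 Mz -0.002 t7 0.258 F 0.3 0.7 2.0 op 13.9
7.92 yaw 0.1034 Mz -0.008 t7 0.250 F 0.3 0.7 2.1 op 13.6
8.00 yaw 0.0737 Mz -0.031 t7 0.220 F -0.4 1.0 1.7 op 13.7
8.08 yaw 0.0439 Mz -0.016 t7 0.224 F -0.1 0.7 3.0 op 13.8
8.17 yaw 0.0143 Mz 0.207 t7 0.015 F -0.1 0.2 2.1 op 14.2
8.25 yaw -0.0153 Mz 0.257 t7 0.013 F 0.4 0.1 2.0 op 13.5
8.33 yaw -0.0451 Mz 0.293 t7 -0.087 F 0.1 -0.6 2.1 op 13.6
8.42 yaw -0.0752 Mz 0.317 t7 -0.082 F -0.0 0.6 3.1 op 14.0
8.50 yaw -0.1056 Mz 0.204 t7 0.005 F -0.4 1.0 2.3 op 13.8
8.58 yaw -0.1363 Mz -0.010 t7 0.209 F -0.5 1.6 2.4 op 13.9
8.67 yaw -0.1669 Mz -0.017 t7 0.262 F 0.3 0.2 2.9 op 13.9
8.75 yaw -0.1967 Mz -0.033 t7 0.249 F 0.8 0.5 2.2 op 13.7
8.75 [ 0.5292 -0.1206  0.0843] yaw -11.268064343597864 ydir [ 0.0001  0.0002 -1.    ] F [0.8487 0.4978 2.2418] M [ 0.0375  0.0116 -0.033 ] t7 0.24876178242266178 q7 -0.1349869019416594
tool shift mm [ 0.0692 -0.0265  0.0674]
```

Three clicks so far, at yaw of about 0.48, 0.18 and -0.13. Now the fourth.

```bash
python3 -m inch '[[0,0,0,0,0.03,0]]' >/dev/null; python3 m.py
python3 -m inch '[[0,0,0,0,0.03,0]]' >/dev/null; python3 m.py
python3 -m inch '[[0,0,0,0,0.03,0]]' >/dev/null; python3 m.py
python3 -m inch '[[0,0,0,0,0.03,0]]' >/dev/null; python3 m.py
python3 -m inch '[[0,0,0,0,0.03,0]]' >/dev/null; python3 m.py
python3 -m inch '[[0,0,0,0,0.03,0]]' >/dev/null; python3 m.py
python3 -m inch '[[0,0,0,0,0.03,0]]' >/dev/null; python3 m.py
python3 -m inch '[[0,0,0,0,0.03,0]]' >/dev/null; python3 m.py
python3 -m inch '[[0,0,0,0,0.03,0]]' >/dev/null; python3 m.py
python3 -m inch '[[0,0,0,0,0.03,0]]' >/dev/null; python3 m.py
python3 -m inch '[[0,0,0,0,0.03,0]]' >/dev/null; python3 m.py
```

```text
8.83 yaw -0.2264 Mz 0.038 t7 0.217 F -0.4 0.3 2.8 op 14.3
8.92 yaw -0.2562 Mz 0.028 t7 0.219 F -0.8 0.1 2.9 op 13.6
9.00 yaw -0.2860 Mz 0.076 t7 0.170 F 0.1 0.1 1.9 op 14.0
9.08 yaw -0.3154 Mz 0.186 t7 0.044 F 0.2 0.7 2.6 op 13.6
9.17 yaw -0.3451 Mz 0.332 t7 -0.071 F -0.8 0.5 3.6 op 13.7
9.25 yaw -0.3751 Mz 0.323 t7 -0.088 F -0.3 0.5 2.4 op 13.6
9.33 yaw -0.4053 Mz 0.273 t7 -0.053 F 0.1 0.9 3.0 op 13.3
9.42 yaw -0.4359 Mz 0.135 t7 0.101 F -0.4 0.8 4.2 op 13.8
9.50 yaw -0.4667 Mz -0.009 t7 0.272 F 0.3 1.0 3.3 op 13.9
9.58 yaw -0.4968 Mz -0.035 t7 0.250 F -0.1 0.4 3.1 op 14.2
9.67 yaw -0.5266 Mz -0.015 t7 0.243 F -1.0 0.8 2.9 op 13.6
```

```bash
python3 -m inch '[[0,0,0,0,0.03,0]]' >/dev/null; python3 m.py
python3 -m inch '[[0,0,0,0,0.03,0]]' >/dev/null; python3 m.py
python3 -m inch '[[0,0,0,0,0.03,0]]' >/dev/null; python3 m.py
python3 -m inch '[[0,0,0,0,0.03,0]]' >/dev/null; python3 m.py
python3 -m inch '[[0,0,0,0,0.03,0]]' >/dev/null; python3 m.py
python3 -m inch '[[0,0,0,0,0.03,0]]' >/dev/null; python3 m.py
python3 -m inch '[[0,0,0,0,0.03,0]]' >/dev/null; python3 m.py
```

```text
9.75 yaw -0.5563 Mz -0.010 t7 0.215 F -0.8 0.5 3.7 op 13.4
9.83 yaw -0.5861 Mz 0.036 t7 0.218 F 0.2 0.3 3.4 op 13.7
9.92 yaw -0.6156 Mz 0.232 t7 0.005 F 0.3 0.4 3.2 op 14.0
10.00 yaw -0.6453 Mz 0.251 t7 -0.001 F -1.2 0.4 3.1 op 14.0
10.08 yaw -0.6751 Mz 0.339 t7 -0.092 F -0.7 0.2 4.0 op 14.1
10.17 yaw -0.7052 Mz 0.308 t7 -0.085 F -0.3 0.5 4.1 op 13.6
10.25 yaw -0.7357 Mz 0.219 t7 0.010 F -1.1 0.7 3.6 op 13.5
```

Next the fifth snap, then stop.

```bash
python3 -m inch '[[0,0,0,0,0.03,0]]' >/dev/null; python3 m.py
python3 -m inch '[[0,0,0,0,0.025,0]]' >/dev/null; python3 m.py
python3 -m inch '[[0,0,0,0,0,0]]' >/dev/null; python3 m.py
python3 -m inch '[[0,0,0,0,0,0],[0,0,0,0,0,0]]' >/dev/null; python3 m.py
```

```text
10.33 yaw -0.7663 Mz 0.044 t7 0.218 F -0.6 0.0 4.0 op 13.6
10.42 yaw -0.7917 Mz 0.002 t7 0.187 F -0.2 0.7 2.6 op 14.1
10.50 yaw -0.7904 Mz -0.024 t7 -0.153 F -0.5 0.8 4.0 op 14.1
10.67 yaw -0.7880 Mz 0.045 t7 -0.020 F -0.7 0.2 3.6 op 13.8
```

```bash
python3 -m inch '[[0,0,0,0,0,0],[0,0,0,0,0,0],[0,0,0,0,0,0],[0,0,0,0,0,0],[0,0,0,0,0,0],[0,0,0,0,0,0]]' 40; python3 m.py
python3 -m inch '[[0,-10,0,0,0,0],[0,-20,0,0,0,0],[0,-40,0,0,0,0],[0,-41,0,0,0,0],[0,-41,-20,0,0,0],[0,-20,-40,0,0,0],[0,0,-40,0,0,0],[0,0,0,0,0,0],[0,0,0,0,0,0],[0,0,0,0,0,0]]' ; python3 rel.py; python3 -c "
from h import *
snap('wrist','w7')"
```

```text
clock: 11.17
tool_pos: [0.5291, -0.1207, 0.0842]
eef_rot: [0.653, -0.271, 0.271, -0.653]
contact_force: [-0.3, 0.3, -0.2]
opening: 0.456
11.17 yaw -0.7881 Mz -0.013 t7 0.000 F -0.3 0.3 -0.2 op 40.2
clock: 12.0
tool_pos: [0.4617, -0.1876, 0.2518]
eef_rot: [-0.653, 0.271, -0.272, 0.653]
contact_force: [1.0, 0.7, -0.2]
opening: 0.453
12.0 [ 0.4617 -0.1876  0.2518] yaw -45.15928971922785 ydir [ 0.0009  0.0005 -1.    ] F [ 0.9855  0.7099 -0.198 ] M [ 0.0525  0.0104 -0.026 ] t7 0.005709241231670603 q7 -0.38931794406743925
```

View pics/w7.png

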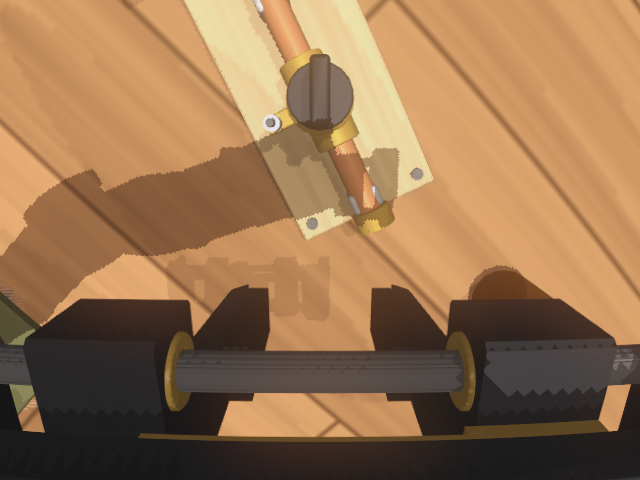

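The dial stayed put: the wrist view shows the bar upright at (320,80) and the pin at (271,122). Now I'll turn the jaws across the lever.

```bash
python3 -m inch '[[0,0,0,0,-0.12,0],[0,0,0,0,-0.12,0],[0,0,0,0,-0.12,0],[0,0,0,0,-0.12,0],[0,0,0,0,-0.12,0],[0,0,0,0,-0.12,0],[0,0,0,0,-0.12,0],[0,0,0,0,-0.12,0],[0,0,0,0,-0.12,0]]' 40 >/dev/null
python3 -m inch '[[0,0,0,0,-0.12,0],[0,0,0,0,-0.12,0],[0,0,0,0,-0.12,0],[0,0,0,0,-0.12,0],[0,0,0,0,-0.12,0],[0,0,0,0,-0.12,0],[0,0,0,0,-0.12,0],[0,0,0,0,-0.105,0],[0,0,0,0,0,0]]' >/dev/null; python3 rel.py .5284 .0914 .25 70.9
python3 - <<'E'
from h import *
np.set_printoptions(precision=4,suppress=True)
for t,u,v in(("w2",225,225),("w3",239,152),("w7",271,122)):
    d=load(t);c=cloud(d);ctr=np.array([.529-.945*.045,-.1205+.327*.045])
    m=(np.hypot(c[...,0]-ctr[0],c[...,1]-ctr[1])<.0045)&(c[...,2]>.085)
    p=c[m];print(t,len(p),np.percentile(p[:,2],[50,80,90,95]),ctr)
E
```

```text
13.55 [ 0.4622 -0.1867  0.2509] yaw 71.14989235146848 ydir [-0.0002  0.0015 -1.    ] F [-0.1513  1.0193  0.0218] M [ 0.0736 -0.1256  0.026 ] t7 0.9016252867877483 q7 1.2567547208957757
tool shift mm [284.5536   1.2883  27.2436]
rotvec [-0.0007  0.0044  0.0013]
w2 75 [0.097  0.0985 0.0989 0.0992] [ 0.4865 -0.1058]
w3 77 [0.0977 0.0984 0.099  0.0993] [ 0.4865 -0.1058]
w7 92 [0.1004 0.1014 0.102  0.1022] [ 0.4865 -0.1058]
```

The pin rose from 98.5 to 101.4 mm, about 3 mm, which agrees with five clicks. On to the lever.

```bash
python3 -m inch '[[20,0,2,0,0.004,0],[38,0,4,0,0,0],[38,0,4,0,0,0],[38,0,4,0,0,0],[38,0,4,0,0,0],[38,0,4,0,0,0],[38,0,4,0,0,0],[26.5,0,1.2,0,0,0],[10,0,0,0,0,0],[0,0,0,0,0,0],[0,0,0,0,0,0]]' 40 >/dev/null; python3 rel.py .5284 .0914 .1 70.9; python3 -c "
from h import *
snap('side','d8');snap('wrist','w8')
crop('d8','d8c',220,380,150,270,5)"
```

```text
14.47 [0.5297 0.0888 0.2509] yaw 70.5979805294477 ydir [-0.0011 -0.0013 -1.    ] F [ 0.0735 -0.8904  0.0483] M [ 0.016  -0.0546  0.0148] t7 -0.04729333100840449 q7 0.7087600940490101
tool shift mm [  2.2703 150.8881   2.0013]
rotvec [-0.0006 -0.0053 -0.0016]
```

View pics/w8.png

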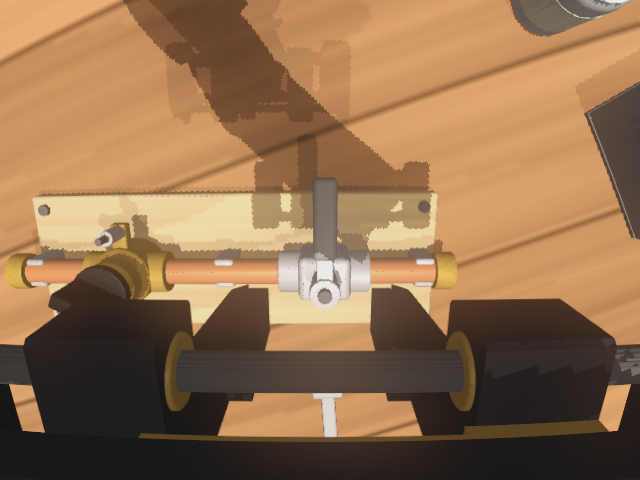

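```bash
python3 -m inch '[[2.3,20,2,0,-0.005,0],[0,35,0,0,0,0],[0,35,0,0,0,0],[0,35,0,0,0,0],[0,15,0,0,0,0],[0,5,0,0,0,0],[0,0,0,0,0,0],[0,0,0,0,0,0]]' 40 >/dev/null; python3 rel.py .5284 .0914 .0555 70.9; python3 -c "
from h import *
snap('scene','s9');snap('side','d9')
crop('d9','d9c',220,380,150,270,5);crop('s9','s9c',250,410,170,290,5)"
```

```text
15.23 [0.5296 0.0914 0.1072] yaw 70.81950718848472 ydir [ 0.0014 -0.0001 -1.    ] F [-0.3682 -0.2041  0.8525] M [ 0.0238 -0.0946 -0.0097] t7 -0.007448522374033928 q7 0.5846561224367575
tool shift mm [-0.3863 51.696   1.223 ]
rotvec [ 0.0013 -0.0014  0.0003]
```

View pics/d9c.png

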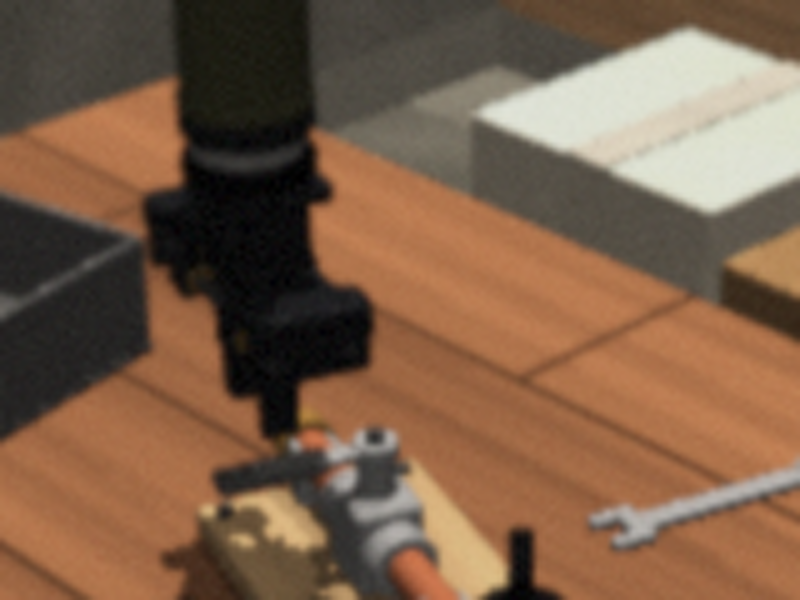

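View pics/s9c.png

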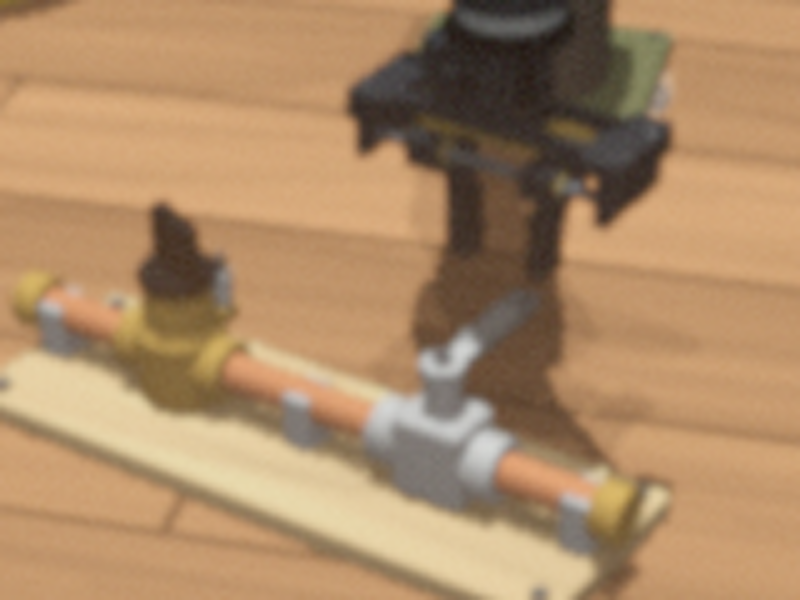

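```bash
python3 -m inch '[[-0.4,12,1.2,0,-0.001,0],[0,15,0,0,0,0],[0,12,0,0,0,0]]' 40; python3 rel.py;python3 -m inch '[[0,9,0,0,0,0],[0,4,0,0,0,0],[0,0,0,0,0,0],[0,0,0,0,0,0]]' 40; python3 rel.py .5284 .0914 .0555 70.9; python3 -c "
from h import *
snap('scene','s10');snap('side','d10')
crop('d10','d10c',220,380,150,270,5);crop('s10','s10c',250,410,170,290,5)"
```

```text
clock: 15.58
tool_pos: [0.5288, 0.0923, 0.0683]
eef_rot: [0.576, 0.411, -0.409, -0.575]
contact_force: [0.1, -0.9, -0.5]
opening: 0.452
15.58 [0.5288 0.0923 0.0683] yaw 70.95154749649757 ydir [ 0.0032  0.0007 -1.    ] F [ 0.1125 -0.8864 -0.5065] M [0.0458 0.0274 0.0263] t7 0.09996667737141252 q7 0.5500514464217088
clock: 15.92
tool_pos: [0.5281, 0.0925, 0.0549]
eef_rot: [0.576, 0.411, -0.41, -0.576]
contact_force: [0.4, -0.1, 1.0]
opening: 0.459
15.92 [0.5281 0.0925 0.0549] yaw 70.98433442533151 ydir [ 0.0011  0.0002 -1.    ] F [ 0.3811 -0.1226  0.9764] M [ 0.0361 -0.0395  0.0145] t7 -0.005240422178758308 q7 0.5403110633941914
tool shift mm [-0.9124 -0.5841 -0.6121]
rotvec [0.0009 0.0015 0.0006]
```

View pics/d10c.png

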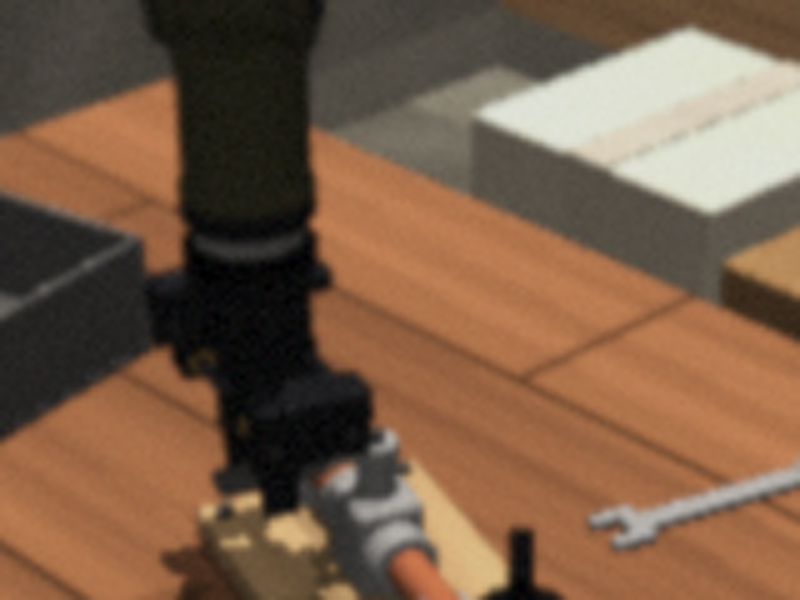

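View pics/s10c.png

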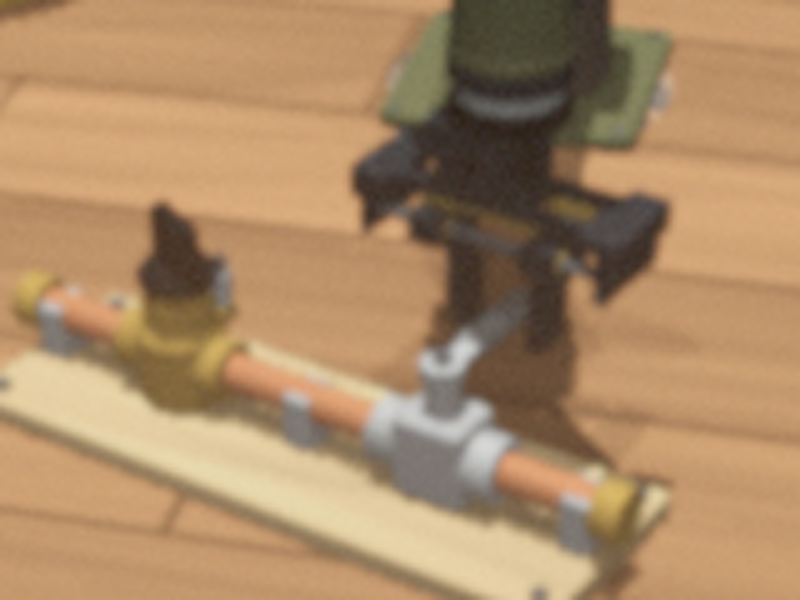

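The fingers straddle the sleeve: in the scene crop they sit either side of it, near (470,300) and (545,340). I'll narrow the gap and swing the lever through the arc.

```bash
python3 -m inch '[[0,0,0,0,0,0],[0,0,0,0,0,0],[0,0,0,0,0,0],[0,0,0,0,0,0]]' 24 10; python3 m.py
python3 -m inch '[[2,0,0,0,0.03,0],[4.2,0,-0.1,0,0.06,0],[4.2,0,-0.1,0,0.06,0],[4.2,0,-0.1,0,0.06,0]]'; python3 m.py
python3 rel.py .5284 .0914 .0555 | tail -1
```

```text
clock: 16.35
tool_pos: [0.5278, 0.0923, 0.0545]
eef_rot: [0.576, 0.411, -0.41, -0.576]
contact_force: [0.4, -0.3, -0.8]
opening: 0.272
16.35 yaw 1.2389 Mz -0.016 t7 0.000 F 0.4 -0.3 -0.8 op 24.0
clock: 16.68
tool_pos: [0.5334, 0.1044, 0.0543]
eef_rot: [0.617, 0.346, -0.347, -0.616]
contact_force: [-1.0, -2.7, 1.0]
opening: 0.272
16.68 yaw 1.0238 Mz -0.006 t7 0.475 F -1.0 -2.7 1.0 op 24.0
tool shift mm [-13.7305  -1.1872  -2.5216]
```

```bash
python3 -m inch '[[4.2,0,-0.15,0,0.06,0],[4.2,0,-0.15,0,0.06,0],[4.2,0,-0.15,0,0.06,0],[4.2,0,-0.15,0,0.06,0],[4.2,0,-0.15,0,0.06,0],[4.2,0,-0.15,0,0.06,0]]'; python3 m.py
python3 -m inch '[[4.2,0,-0.15,0,0.06,0],[4.2,0,-0.15,0,0.06,0],[4.2,0,-0.15,0,0.06,0],[4.2,0,-0.15,0,0.06,0],[4.2,0,-0.15,0,0.06,0],[4.2,0,-0.15,0,0.06,0]]'; python3 m.py
```

```text
clock: 17.18
tool_pos: [0.5497, 0.1234, 0.0542]
eef_rot: [0.669, 0.23, -0.231, -0.668]
contact_force: [-0.3, -2.1, 2.0]
opening: 0.274
17.18 yaw 0.6642 Mz 0.020 t7 0.453 F -0.3 -2.1 2.0 op 24.1
clock: 17.68
tool_pos: [0.5714, 0.1357, 0.0542]
eef_rot: [0.699, 0.106, -0.108, -0.699]
contact_force: [-1.7, -0.8, 2.0]
opening: 0.273
17.68 yaw 0.3048 Mz 0.006 t7 0.450 F -1.7 -0.8 2.0 op 24.0
```

```bash
python3 -m inch '[[4.2,0,-0.15,0,0.06,0],[4.2,0,-0.15,0,0.06,0],[4.2,0,-0.15,0,0.06,0],[4.2,0,-0.15,0,0.06,0],[4.2,0,-0.15,0,0.06,0],[4.2,0,-0.15,0,0.06,0]]'; python3 m.py
python3 -m inch '[[4.2,0,-0.15,0,0.06,0],[4.2,0,-0.15,0,0.06,0],[3.5,0,-0.1,0,0.05,0]]'; python3 m.py
python3 -m inch '[[2.1,0,-0.1,0,0.03,0]]'; python3 m.py; python3 -m inch '[[2.1,0,-0.1,0,0.03,0]]'>/dev/null; python3 m.py
```

```text
clock: 18.18
tool_pos: [0.5962, 0.1395, 0.0542]
eef_rot: [-0.707, 0.02, -0.018, 0.707]
contact_force: [-2.8, -0.4, 1.3]
opening: 0.27
18.18 yaw -0.0546 Mz -0.002 t7 0.456 F -2.8 -0.4 1.3 op 23.8
clock: 18.43
tool_pos: [0.6081, 0.1383, 0.0542]
eef_rot: [-0.702, 0.08, -0.078, 0.703]
contact_force: [-2.1, 0.8, 1.3]
opening: 0.267
18.43 yaw -0.2244 Mz 0.025 t7 0.324 F -2.1 0.8 1.3 op 23.5
clock: 18.52
tool_pos: [0.6105, 0.1379, 0.0542]
eef_rot: [-0.701, 0.09, -0.089, 0.702]
contact_force: [-1.8, 0.9, 1.1]
opening: 0.269
18.52 yaw -0.2535 Mz 0.031 t7 0.092 F -1.8 0.9 1.1 op 23.7
18.60 yaw -0.2823 Mz 0.033 t7 0.211 F -1.9 1.7 1.3 op 24.1
```

```bash
python3 -m inch '[[1.4,0,0,0,0.02,0]]'>/dev/null; python3 m.py
python3 -m inch '[[1.4,0,0,0,0.02,0]]'>/dev/null; python3 m.py
python3 -m inch '[[1.4,0,0,0,0.02,0]]'>/dev/null; python3 m.py
python3 -m inch '[[1.4,0,0,0,0.02,0]]'>/dev/null; python3 rel.py .6174 .1347 .0542 -19.1
```

```text
18.68 yaw -0.3023 Mz -0.008 t7 0.097 F -2.1 2.6 1.5 op 24.2
18.77 yaw -0.3219 Mz -0.003 t7 0.149 F -0.8 2.7 0.2 op 24.0
18.85 yaw -0.3421 Mz -0.000 t7 0.161 F -1.5 1.6 0.3 op 24.0
18.93 [0.6185 0.1349 0.0542] yaw -20.76698502591363 ydir [-0.0004  0.0005 -1.    ] F [-1.7705  2.3138 -0.5325] M [ 0.4526  0.4331 -0.0108] t7 0.16233487520366907 q7 -0.49119575348634353
tool shift mm [-0.9345 -0.0035 -0.555 ]
rotvec [-0.0003 -0.0291 -0.0005]
```

```bash
python3 -m inch '[[1,0,0,0,0,0]]'>/dev/null; python3 m.py
python3 -m inch '[[1,0,0,0,0,0]]'>/dev/null; python3 m.py
python3 -m inch '[[0.7,0,0,0,0,0]]'>/dev/null; python3 m.py
python3 -m inch '[[0,0,0,0,0,0]]'>/dev/null; python3 m.py
```

```text
19.02 yaw -0.3621 Mz -0.049 t7 -0.143 F -1.5 2.3 0.5 op 24.0
19.10 yaw -0.3608 Mz 0.027 t7 -0.048 F -3.1 3.1 1.8 op 24.0
19.18 yaw -0.3603 Mz -0.027 t7 -0.025 F -4.3 3.2 3.0 op 23.6
19.27 yaw -0.3603 Mz 0.008 t7 -0.011 F -4.1 4.0 1.1 op 24.1
```

```bash
python3 -m inch '[[0.7,0,0,0,0,0]]'>/dev/null; python3 m.py
python3 -m inch '[[0.7,0,0,0,0,0]]'>/dev/null; python3 m.py
python3 -m inch '[[0,0,0,0,0,0]]'>/dev/null; python3 rel.py;python3 -c "
from h import *
snap('scene','s11');snap('side','d11')
crop('d11','d11c',220,380,150,270,5);crop('s11','s11c',250,410,170,290,5)"
```

```text
19.35 yaw -0.3601 Mz 0.039 t7 -0.035 F -6.2 3.7 2.7 op 24.3
19.43 yaw -0.3600 Mz 0.041 t7 -0.040 F -7.1 4.9 3.5 op 24.1
19.52 [0.6198 0.1342 0.0541] yaw -20.62248570879777 ydir [-0.0051  0.0011 -1.    ] F [-7.1139  4.7101  2.9804] M [0.7924 1.3089 0.0052] t7 -0.02694130002055317 q7 -0.4875595839666559
```

View pics/s11c.png

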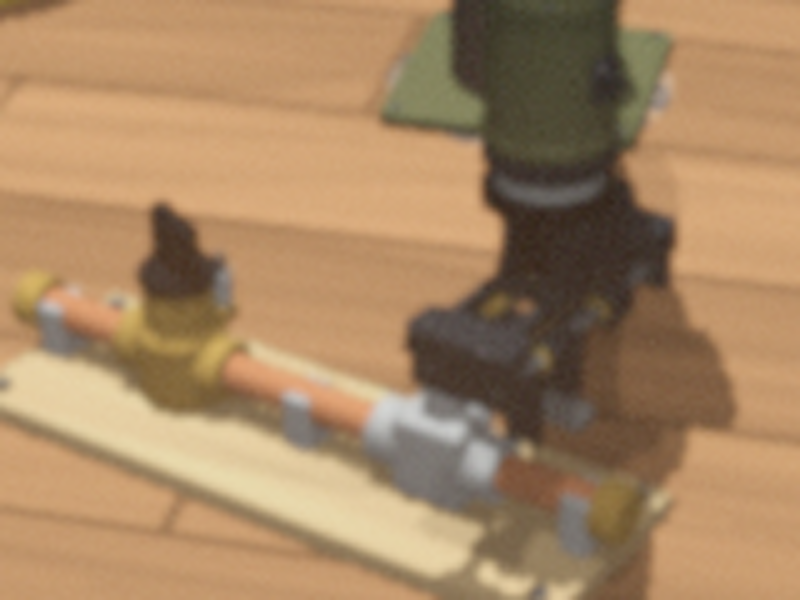

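```bash
python3 -m inch '[[0.8,0,0,0,0,0]]'>/dev/null; python3 m.py
python3 -m inch '[[0.8,0,0,0,0,0]]'>/dev/null; python3 m.py
python3 -m inch '[[0,0,0,0,0,0],[0,0,0,0,0,0]]'>/dev/null; python3 rel.py
```

```text
19.70 yaw -0.3596 Mz 0.031 t7 -0.053 F -8.1 4.6 5.1 op 24.4
19.78 yaw -0.3594 Mz 0.084 t7 -0.058 F -10.5 4.7 6.2 op 24.3
19.95 [0.6198 0.1342 0.054 ] yaw -20.588267212601433 ydir [-0.008   0.0016 -1.    ] F [-8.6978  4.4482  5.4819] M [0.9413 1.8189 0.0768] t7 -0.046063559129834175 q7 -0.4866598662458803
```

```bash
python3 -m inch '[[-2,0,0,0,0,0],[-1.6,0,0,0,0,0],[0,0,0,0,0,0],[0,0,0,0,0,0],[0,0,0,0,0,0],[0,0,0,0,0,0],[0,0,0,0,0,0]]' 44; python3 m.py
python3 -m inch '[[0,-10,0,0,0,0],[0,-20,0,0,0,0],[0,-40,0,0,0,0],[0,-41,0,0,0,0],[0,-41,0,0,0,0],[0,-30,0,0,0,0],[-30,0,-30,0,0,0],[-40,0,-40,0,0,0],[-40,0,-40,0,0,0],[-40,0,0,0,0,0],[0,0,0,0,0,0],[0,0,0,0,0,0]]' ; python3 m.py;python3 -m inch '[[0,0,0,0,0,0],[0,0,0,0,0,0],[0,0,0,0,0,0]]' >/dev/null; python3 -c "
from h import *
snap('scene','s12');snap('side','d12');snap('wrist','w12')
crop('d12','d12c',220,380,150,270,5);crop('s12','s12c',250,410,170,290,5)"
```

```text
clock: 20.53
tool_pos: [0.6209, 0.1335, 0.0544]
eef_rot: [0.696, -0.127, 0.127, -0.696]
contact_force: [-0.6, 0.5, 0.4]
opening: 0.497
20.53 yaw -0.3613 Mz 0.004 t7 0.000 F -0.6 0.5 0.4 op 43.8
clock: 21.53
tool_pos: [0.4675, 0.0969, 0.2372]
eef_rot: [-0.695, 0.127, -0.126, 0.696]
contact_force: [0.5, 0.8, 0.5]
opening: 0.498
21.53 yaw -0.3593 Mz 0.024 t7 -0.050 F 0.5 0.8 0.5 op 43.8
```

View pics/w12.png

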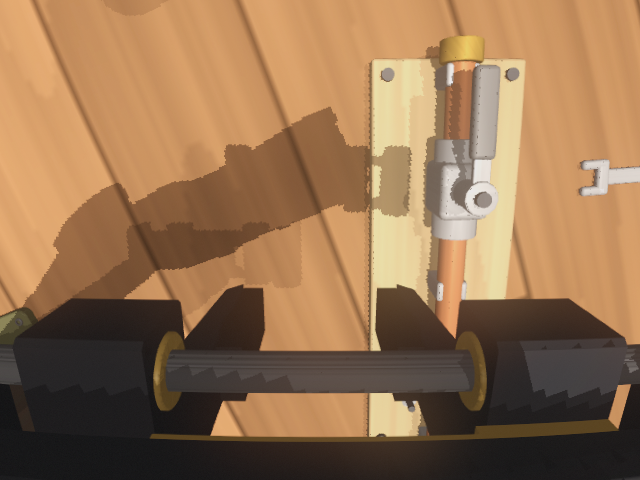

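View pics/s12.png

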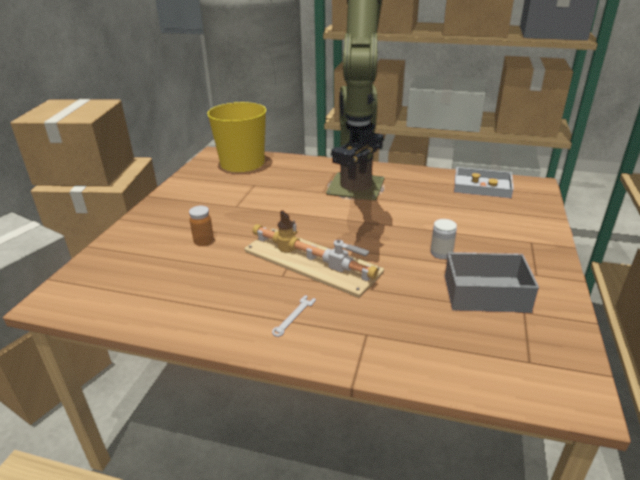

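Run:
```python
from h import *
d=load("w12");c=cloud(d)
q=c[...,:2]-np.array([.5945,.0685])
m=(c[...,2]>.104)&(c[...,2]<.118)&(np.hypot(q[...,0],q[...,1])>.035)&(np.hypot(q[...,0],q[...,1])<.11)
p=c[m];print(len(p),cv2.minAreaRect((p[:,:2]*1000).astype(np.float32)))
m=(c[...,2]>.014)&(c[...,2]<.022);p=c[m];print("board",cv2.minAreaRect((p[:,:2]*1000).astype(np.float32)))
pc=np.degrees(np.arctan2(p[:,1].mean(),1))
for t in("side1","d12"):
    d=load(t);c=cloud(d);q=np.hypot(c[...,0]-.4865,c[...,1]+.1058);p=c[(q<.006)&(c[...,2]>.08)]
    print(t,len(p),np.percentile(p[:,2],[80,95]) if len(p) else "")
for t in("d8","d12"):
    d=load(t);c=cloud(d);z=c[...,2];p=c[(z>.143)&(z<.158)&(np.hypot(c[...,0]-.529,c[...,1]+.1205)<.04)]
    print(t,"bar",cv2.minAreaRect((p[:,:2]*1000).astype(np.float32)))
```

```text
2448 ((616.2057495117188, 132.1800537109375), (66.0170669555664, 20.481456756591797), 71.32372283935547)
board ((407.3846130371094, 95.18202209472656), (450.2038269042969, 549.89599609375), 53.712074279785156)
side1 16 [0.09617858 0.09862773]
d12 18 [0.09883064 0.10141256]
d8 bar ((526.729736328125, -123.98492431640625), (49.13702392578125, 10.567619323730469), 45.27665710449219)
d12 bar ((528.3557739257812, -122.48272705078125), (48.25925827026367, 10.56313419342041), 45.57955551147461)
```

```bash
python3 -c "
from plant import r
print(r.get_state()['clock'],r.finish_job())"
```

```text
the job is handed in; nothing more can be done
21.9333 None
```

The job is handed in at 21.9 s: the dial is at five clicks, the shut-off lever is fully open, and the gripper has let go of both.

- **Dial:** I turned it clockwise in one grip. The torque rose and snapped five times, at yaws about 0.31 rad apart, and I stopped just after the fifth snap. The indicator pin rose about 3 mm, which matches five clicks. After the lever work the dial bar had not moved and the side view still showed the pin up about 2.7 mm, within measuring noise.
- **Lever:** I swung it with about 3 N until it met its stop, which I checked with a push of about 10 N (wrist force up to about 13 N, limit 25 N). Measured after release, it is in line with the pipe to within 0.4°.
- **Bystanders:** The last overview picture shows the jar, tin, crate and wrench where they were at the start.
- **What disagreed:** The real fingertips sit about 39 mm above the reported TCP along the tool. My first close on the dial therefore shut on air just above the bar, touching nothing. The side camera's depth showed the offset, and I lowered the gripper to allow for it.

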